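# Set the index collar of a tilted indexing head under its hand brake

### The job

On the tilted indexing head, push the brake lever down to its last notch, so that it stays down by itself. With the brake on, turn the knurled collar until its rib lines up with the fixed rib on the nose of the barrel, where it clicks in, and let go of it; then press the release button so that the lever springs back up. The collar must stay at the mark, and the things that stand round the head must stay where they are.

Things in the scene. Friction and masses are not known exactly. Their poses are not given: they have to be found in the camera images.
- head: Indexing head, fixed to the bench: grey plate, 14 mm thick, x -75 to +91, y -165 to +63 mm. Origin on the bench; x points away from its front, z up. In the middle a leaning barrel between cheeks (y -43 to +43, x 19 to 71 mm, 90 mm high); at its -y side a hand brake: lever cheeks y -109 to -71, x -12 to +64, 76 mm high; button block y -156 to -114, x -36 to +6, 91 mm high.
- collar_center (a point): Centre of the collar, a knurled ring 64 mm in diameter, 28 mm high; about 130 mm above the bench. The point is fixed to the barrel: z axis = barrel's axis, outwards, 30 degrees from vertical, leaning to the head's front; -x towards the index rib. Take the collar across its diameter, tool along the axis. Barrel below 54 mm thick; nose above 48 mm thick, with its stub ends 30 mm past this point.
- index_rib (a point): Fixed index rib on the nose of the barrel: a steel rib 6 mm wide, radial on the nose's face and down its side; this is the mark. Point at its outer end, 24 mm off the axis.
- collar_rib (a point): Rib on the collar's face, 6 mm wide, 11 mm long, radial; point on its top, 31.5 mm off the axis. It turns with the collar.
- collar (a joint): Angle of the collar, rad: 0 = its rib in line with the index rib; grows counterclockwise seen looking at the nose from outside (about z of collar_center). Sprung detents every 0.349 rad (20 degrees), one at 0; about 0.2 N m carries it over one. Starts between -1.5 and -0.6; range -1.75 to 0.75.
- brake_ball (a point): Centre of the black ball (30 mm in diameter) at the end of the brake lever, 90 mm from the pivot.
- brake_pivot (a point): Pivot of the brake lever, 65 mm above the bench; the lever swings in the upright plane x-z of the head (this point's frame is the head's). Up (at rest) the lever points to the front (-x) and 40 degrees above level; pushed down to its last notch it is about level.
- brake_lever (a joint): Angle of the brake lever, rad: 0 up, grows as it is pushed down; ratchet notches at about 0.30, 0.52 and 0.74 (the last), end stop at 0.85. A spring (up to about 5 N at the ball) lifts it; a pawl holds it at the notch it has passed until the release button is pressed.
- button_top (a point): Centre of the top of the release button, a steel button 26 mm in diameter that stands 12 mm out of its collar on the block beside the lever, 103 mm above the bench, pressed straight down.
- release_button (a joint): Travel of the release button, m: 0 up, 0.007 fully down; the pawl is free at about 0.004. It takes about 4 N. It also jumps a little while the lever is ratcheted.
- spray_can_foot (a point): spray can, 51 mm wide, 200 mm tall, bystander; point at the centre of its underside
- tube_tall_foot (a point): dark upright tube with a thin rod, 66 mm wide, 205 mm tall, bystander; point at the centre of its underside
- flask_tin_foot (a point): flat metal can with a small handle and cap, 49x75 mm, 114 mm tall, bystander; point at the centre of its underside
- u_joint_foot (a point): universal joint lying down, 70x165x52 mm, long along its own y, bystander; point at the centre of its underside
- gear_small_foot (a point): small steel gear, 56 mm wide, 28 mm tall, bystander; point at the centre of its underside
- meter_foot (a point): hand-held meter lying down, 116x66x30 mm, bystander; point at the centre of its underside
- parts_carton_foot (a point): cardboard parts carton, 74x151x75 mm, bystander; point at the centre of its underside

How it is judged:
On the way, in this order (a step that is already met when the one before it is completed fails the run):
1. the brake lever is down at its last notch, the collar not yet at the mark (value of joint brake_lever above 0.66 rad and value of joint collar below -0.3 rad), for 0.2 s.
2. with the brake still on, the collar's rib is at the mark and the collar has been let go (value of joint collar between -0.12 and 0.12 rad and value of joint brake_lever above 0.66 rad and contact force between the fingers and collar below 0.2 N), for 0.2 s.
3. the release button has been pressed and the lever is back up (value of joint brake_lever below 0.1 rad), for 0.1 s.
At the end, for the whole second after the job is handed in: The collar's rib is within 0.12 rad (7 degrees) of the index rib and at rest, the brake lever is up (under 0.1 rad) and the release button is up (under 2 mm); no bystander was moved more than 25 mm or tipped (value of joint collar between -0.12 and 0.12 rad and value of joint brake_lever below 0.1 rad and value of joint release_button below 0.002 m and velocity of joint collar below 0.1 rad/s); the robot touches nothing.
It fails at once if a bystander is moved more than 25 mm or tipped over (distance of any of spray_can_foot, tube_tall_foot, flask_tin_foot, u_joint_foot, gear_small_foot, meter_foot, parts_carton_foot from where it was at the start of the episode above 0.025 m or angle between any of spray_can_foot, tube_tall_foot, flask_tin_foot, u_joint_foot, gear_small_foot, meter_foot, parts_carton_foot's own z axis and vertical above 0.4 rad).
It also fails if it takes over 51 s, if anything falls off the work surface, if the arm or the gripper's body presses on something with over 40 N, if the wrist force passes 120 N, or if a joint passes its speed limit or range.

### The arm

A 7-joint arm with a two-finger parallel gripper is mounted at the origin on a cart in front of the work surface, level with it; the furniture and walls round the work are solid. World frame = base frame: x ahead of the robot, y to its left, z up, the work surface at z = 0. Lengths are in m, angles in rad, forces in N, time in s.
With the tool pointing down it reaches from about 0.35 to 0.775 m from the base axis. Payload 3.1 kg.
Tool frame: the origin (TCP) lies on the centre line of the jaws, within the pads' length; the fingertips stand 8 mm ahead of it and the grasp point (between the pads) lies 11 mm behind it; x points along the fingers, z is the direction in which the jaws open and shut, and the axes are right-handed (so a half turn about x gives the same grasp; the last joint's range is limited). The gripper opens to 85 mm and grips with 20 to 120 N. Pads are 22 mm wide; open, the fingers measure 114 mm over their backs; the gripper's body (76 mm by 85 mm) begins 54 mm behind the grasp point. The pads swing forward as they close: fully open they stand 13 mm farther back than shut.
Start: joints at [1.156, 0.311, 0.014, 1.512, -0.004, 1.319, -0.027], TCP at [0.2, -0.512, 0.203] pointing down, gripper open.
Joint ranges: [-2.7, 2.7], [-0.3, 1.91], [-1.27, 1.3], [0.12, 2.57], [-1.44, 4.58], [0.2, 2.03], [-3.05, 3.05]. Speed limits (rad/s): [2.79, 2.79, 3.14, 3.14, 3.14, 3.14, 3.14].

### API

Orientations are given as a unit quaternion [w, x, y, z].
In Python, from station import readout, vision, job, nets gives the robot as it stands.
- The arm moves only by the tool step_arm, never from a script. Its argument "targets" is a list that holds one entry, the list of rows, each a list of 5 numbers: the finger opening in mm, from 0 to 85.4, then the shift along the tool's x, y, z in units of 30 mm (1.0 is 30 mm), then the turn about the tool's x in units of 5 degrees (1.0 is 5 degrees). In form: [[[grip, dx, dy, dz, yaw], ...]]. A call has exactly 10 rows; each row shifts and turns the pose as measured when the row begins, along the tool's axes as they then stand; what a row does not reach is not made up. A row lasts 1/12 s, in which the tool goes at most 41.7 mm and 7.16 degrees, less where a joint would pass 70% of its speed; a pose out of reach is approached as far as the arm can. A call is refused whole if a number of a shift passes 1 or a number of a turn 1, either way. A call with a gripper value outside its range is refused whole. The fingers move at their own pace and stop on an object; "squeeze" is the grip in N (left out, the last holds). Time passes only in rows, so rows that do not move let the fingers close, or fill a call up. It gives the time, the measured TCP pose, the force and the opening at its end, in the units of the state.
- readout.state(): the state, without advancing time (a new reading comes with each control period).
- vision.read_camera(name): name is "scene" or "top"; returns the picture (420x560x3 uint8, red, green, blue); there is no depth.
- vision.camera_info(name): a dict with "K" (3x3 intrinsics, pixels), "pose" (4x4, takes a point from camera to world coordinates). Camera axes: x right, y up, looking along -z (the intrinsics and any distortion apply to the point x, -y, -z); pixel columns grow to the right and rows downward; lengths in m; the calibration is good to about 2 mm. A picture is of the moment at which its call begins. camera_info takes no time and is no camera call.
- job.hand_in(): hands the job in, once; it reports no verdict.
Trained networks look in the newest picture that a camera, given by its name, has taken for a name from the list of things; names that differ only in an ending like _2 or _b are one class to them, and where a whole thing is asked for, a point or a joint stands for the part that bears it (a point fixed in the world has none). Each returns a list of dicts, best first, with "confidence" (0 to 1); they miss things now and then, are a little off and sometimes report something else, mostly with a low value. They report only what shows in the picture. A call takes as long as a camera call.
- nets.silhouettes(query, camera): "pixels" (420x560 bool, what is visible of it) and "extent" ([left, top, right, bottom] in pixels, round what is visible of it).
- nets.place_of(query, camera): "location" ([row, column] in pixels: a listed point, or the origin of a listed thing).
The state is a dict: "t": time; "joint_pos": joint angles; "dq": joint speeds; "tau": joint torques, N m; "tcp_pos": TCP position; "tcp_rot": TCP orientation; "wrist_force": force on the tool from outside, world axes, zero at the start; "moment": the same for the moment, N m; "gripper_width": opening from 0.0 (shut) to 1.0 (fully open).
Only numpy, scipy, OpenCV 4.12 (cv2) and the standard library are available. Lean on these libraries where they do the work, as an engineer would, in place of code of your own. Each camera call takes 0.05 s, during which the arm holds its last target.

## Working session

There is one attempt and no reset: what is moved stays moved. The work goes in short steps, Python scripts to look and compute and a tool call to move; the robot and the scene stay as the last step left them, time stands still between calls to the robot, and variables do not carry over. Pictures are saved under pics/ and viewed, and the job is handed in when it is done.

Besides the shell and the picture viewer there is one more tool, called after ">>>" as name(argument=value, ...), one argument or row to a line, values as JSON. step_arm: Moves the arm, as the interface text tells. Its arguments: {"type":"object","properties":{"targets":{"type":"array","items":{"type":"array","items":{"type":"array","items":{"type":"number"}}}},"squeeze":{"type":"number"}},"required":["targets"]}

```bash
mkdir -p pics; ls
python3 - <<'E'
from station import readout, vision, job, nets
import cv2, numpy as np
print(readout.state())
for n in ("scene","top"):
    im=vision.read_camera(n); cv2.imwrite(f"pics/{n}0.png",cv2.cvtColor(im,cv2.COLOR_RGB2BGR))
    print(n,vision.camera_info(n))
E
```

```text
pics
{'t': 0.0, 'joint_pos': array([ 1.1562781 ,  0.31173285,  0.01400487,  1.51306898, -0.00438398,
        1.31921505, -0.02716935]), 'dq': array([ 1.81124689e-04,  9.79073579e-04,  1.68247483e-04,  6.89178861e-05,
       -6.80626682e-04, -3.43727848e-04, -3.04227983e-05]), 'tau': array([ 7.22394066e-05, -3.79920459e+01,  1.45893884e-01, -2.30595160e+01,
        1.22165750e-02,  1.33991532e-02,  2.39181261e-06]), 'tcp_pos': array([ 0.20003432, -0.51146618,  0.20201245]), 'tcp_rot': array([ 0.5833016 ,  0.39908551,  0.58474457, -0.39820068]), 'wrist_force': array([ 0.20329695, -0.36696817,  0.33407003]), 'moment': array([-0.06597337, -0.02124604, -0.00751848]), 'gripper_width': 0.9982100988033478}
scene {'K': array([[473.84483732,   0.        , 277.44192428],
       [  0.        , 473.84483732, 206.48347   ],
       [  0.        ,   0.        ,   1.        ]]), 'pose': array([[ 0.64524018,  0.51298033, -0.56614158, -0.44241958],
       [-0.76383649,  0.41881844, -0.49106509, -0.85001741],
       [-0.0147962 ,  0.74929453,  0.66207158,  1.24412622],
       [ 0.        ,  0.        ,  0.        ,  1.        ]])}
top {'K': array([[411.58650755,   0.        , 278.77871626],
       [  0.        , 411.58650755, 211.1325063 ],
       [  0.        ,   0.        ,   1.        ]]), 'pose': array([[ 0.07979273,  0.97514993, -0.20667786,  0.27567839],
       [-0.99678795,  0.07948137, -0.00982287, -0.00549083],
       [ 0.00684827,  0.2067978 ,  0.97835974,  1.29304353],
       [ 0.        ,  0.        ,  0.        ,  1.        ]])}
```

View pics/scene0.png

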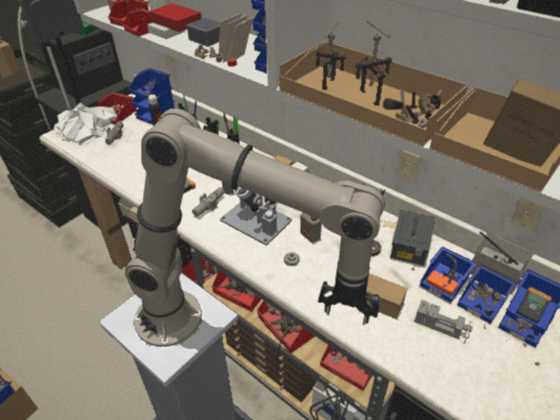

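View pics/top0.png

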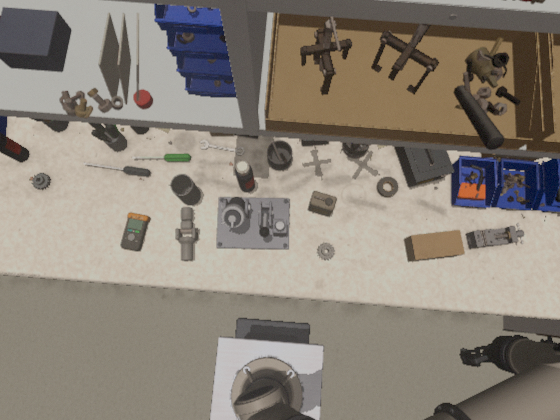

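Run:
```python
from station import readout, vision, job, nets
for n in ("scene","top"):
  for q in ("head","collar_center","index_rib","collar_rib","brake_ball","brake_pivot","button_top","spray_can_foot","tube_tall_foot","flask_tin_foot","u_joint_foot","gear_small_foot","meter_foot","parts_carton_foot"):
    r=nets.place_of(q,n); print(n,q,[(d['location'],round(float(d['confidence']),2)) for d in r[:3]])
print(readout.state()['t'])
```

```text
scene head [([217.1, 244.8], 0.78)]
scene collar_center [([190.2, 244.8], 0.75)]
scene index_rib [([189.2, 234.1], 0.6)]
scene collar_rib [([190.9, 234.1], 0.41)]
scene brake_ball [([207.1, 255.1], 0.61), ([263.2, 290.1], 0.31)]
scene brake_pivot [([208.0, 263.1], 0.75)]
scene button_top [([212.6, 269.4], 0.5)]
scene spray_can_foot [([201.5, 267.6], 0.6)]
scene tube_tall_foot [([191.6, 231.9], 0.47)]
scene flask_tin_foot [([235.6, 305.4], 0.79)]
scene u_joint_foot [([206.6, 209.3], 0.94)]
scene gear_small_foot [([262.0, 291.7], 0.53)]
scene meter_foot [([189.3, 180.6], 0.5)]
scene parts_carton_foot [([301.9, 374.3], 0.73)]
top head [([225.6, 238.1], 0.77), ([214.0, 235.1], 0.47)]
top collar_center [([212.3, 235.5], 0.75)]
top index_rib [([224.4, 232.8], 0.73), ([235.3, 190.4], 0.62)]
top collar_rib [([223.3, 224.7], 0.56), ([236.9, 189.7], 0.15)]
top brake_ball [([233.4, 260.8], 0.7)]
top brake_pivot [([210.3, 264.6], 0.9)]
top button_top [([183.8, 247.1], 0.74), ([225.9, 281.4], 0.44)]
top spray_can_foot [([184.1, 252.6], 0.59), ([233.9, 191.4], 0.21)]
top tube_tall_foot [([195.8, 190.4], 0.91), ([226.1, 279.6], 0.5)]
top flask_tin_foot [([206.4, 324.1], 0.78), ([193.6, 191.6], 0.41)]
top u_joint_foot [([233.7, 188.6], 0.6), ([215.2, 232.8], 0.56)]
top gear_small_foot [([252.2, 325.5], 0.78)]
top meter_foot [([232.9, 135.8], 0.58)]
top parts_carton_foot [([245.9, 426.1], 0.79), ([227.8, 236.3], 0.47)]
1.5
```

Run:
```python
import cv2
a=cv2.imread("pics/top0.png")[160:270,160:350]; cv2.imwrite("pics/top0z.png",cv2.resize(a,None,fx=4,fy=4,interpolation=cv2.INTER_CUBIC))
a=cv2.imread("pics/scene0.png")[150:270,180:340]; cv2.imwrite("pics/scene0z.png",cv2.resize(a,None,fx=5,fy=5,interpolation=cv2.INTER_CUBIC))
```

```text
(no output)
```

View pics/top0z.png

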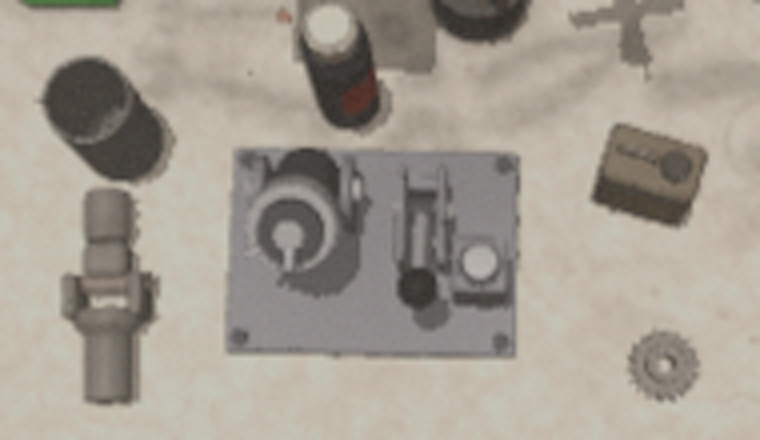

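View pics/scene0z.png

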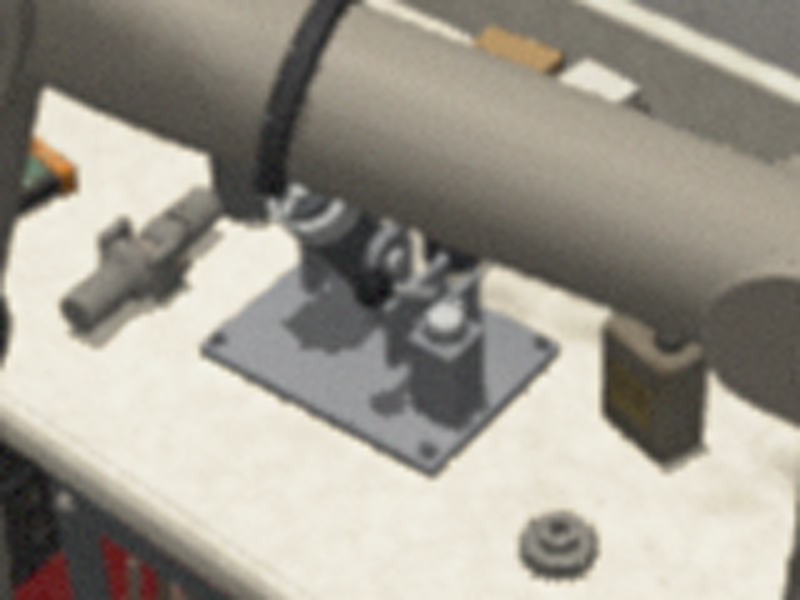

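```bash
cat > h.py <<'E'
import numpy as np, cv2
from station import readout, vision, job, nets
from scipy.spatial.transform import Rotation as R
from scipy.optimize import least_squares
def proj(P,n):
    i=vision.camera_info(n);T=np.linalg.inv(i['pose']);p=np.atleast_2d(P)@T[:3,:3].T+T[:3,3]
    q=p*[1,-1,-1]; q=q@np.array(i['K']).T; return q[:,:2]/q[:,2:]
def ray(uv,n,z):
    i=vision.camera_info(n);d=np.linalg.inv(i['K'])@np.array([uv[0],uv[1],1.]);d=i['pose'][:3,:3]@(d*[1,-1,-1]);o=i['pose'][:3,3]
    return o+d*(z-o[2])/d[2]
E
cat > fit.py <<'E'
from h import *
zt=lambda u,v:((u+.5)/4-.5+160,(v+.5)/4-.5+160)
zs=lambda u,v:((u+.5)/5-.5+180,(v+.5)/5-.5+150)
c,s=np.cos(np.radians(40)),np.sin(np.radians(40))
obs=[]
for (x,y),p in [((91,63),(236,150)),((91,-165),(518,153)),((-75,-165),(514,355)),((-75,63),(227,352))]: obs.append(('top',(x,y,14),zt(*p)))
for (x,y),p in [((-75,63),(203,351)),((-75,-165),(434,473)),((91,-165),(557,348))]: obs.append(('scene',(x,y,14),zs(*p)))
obs.append(('top',(-15,-135,103),zt(480,262)))
obs.append(('scene',(-15,-135,103),zs(446,322)))
def f(p,o=obs):
    r=[]
    for n,P,uv in o:
        P=np.array(P)/1000; ca,sa=np.cos(p[2]),np.sin(p[2])
        W=[p[0]+ca*P[0]-sa*P[1],p[1]+sa*P[0]+ca*P[1],P[2]]
        r.append(proj(W,n)[0]-uv)
    return np.array(r).ravel()
r=least_squares(f,[.45,.05,0],loss='soft_l1'); print(r.x); print(f(r.x).reshape(-1,2).round(1))
for n in('top','scene'):
    o=[x for x in obs if x[0]==n]; q=least_squares(lambda p:f(p,o),[.45,.05,0]); print(n,q.x)
x0,y0,a=r.x
def W(P): return np.array([x0+np.cos(a)*P[0]-np.sin(a)*P[1],y0+np.sin(a)*P[0]+np.cos(a)*P[1],P[2]])
for n,uv in (('top',zt(417,287)),): print('ball ray', [ray(uv,n,z) for z in (.12,.1229)])
print('ball px')
E
python3 fit.py
```

```text
[0.49100011 0.13427645 0.07030439]
[[-0.2 -0.5]
 [ 0.6 -0.4]
 [ 1.4  0.8]
 [-0.1  0.8]
 [-2.1 -1. ]
 [-0.7 -0.5]
 [ 1.  -1.1]
 [ 0.7  0. ]
 [-0.4 -0.9]]
top [0.49165911 0.13580687 0.06668368]
scene [0.48929204 0.12992944 0.06937476]
ball ray [array([0.46054721, 0.04434557, 0.12      ]), array([0.46009017, 0.04422237, 0.1229    ])]
ball px
```

```bash
cat > geo.py <<'E'
from h import *
x0,y0,a=.4907,.1342,.069
H=np.array([x0,y0,0]);RH=R.from_euler('z',a).as_matrix()
def W(P): return H+RH@(np.array(P)/1000)
def toH(w): return RH.T@(np.asarray(w)-H)*1000
E
python3 - <<'E'
from geo import *
s=readout.state(); q=s['tcp_rot']; M=R.from_quat([q[1],q[2],q[3],q[0]]).as_matrix(); print(M.round(3), s['t'])
zt=lambda u,v:((u+.5)/4-.5+160,(v+.5)/4-.5+160)
def show(name,uv,n,z): print(name, toH(ray(uv,n,z)).round(0), ray(uv,n,z).round(3))
show('spray foot?',(248,190),'top',0); show('spray top',zt(330,28),'top',.2)
show('tube top',zt(90,100),'top',.17);show('tube foot',zt(140,160),'top',0)
show('flask top',zt(655,155),'top',.1)
show('ball',zt(417,287),'top',.123)
show('button',zt(480,262),'top',.103)
show('stub',zt(288,235),'top',.156)
show('ujoint',zt(108,300),'top',.03)
show('gear',zt(662,365),'top',.028)
for z in (.13,): show('collar net',(235.5,212.3),'top',z)
show('index',(232.8,224.4),'top',.13)
show('collar rib',(224.7,223.3),'top',.13)
show('pivot',(264.6,210.3),'top',.065)
show('pivot s',(263.1,208),'scene',.065)
E
```

```text
[[-0.     0.931  0.364]
 [-0.     0.364 -0.931]
 [-1.    -0.     0.   ]] 1.5
spray foot? [118. -30.   0.] [0.611 0.113 0.   ]
spray top [132. -26. 200.] [0.624 0.117 0.2  ]
tube top [ 86. 144. 170.] [0.567 0.284 0.17 ]
tube foot [ 84. 141.   0.] [0.565 0.281 0.   ]
flask top [  69. -263.  100.] [ 0.577 -0.123  0.1  ]
ball [-37. -88. 123.] [0.46  0.044 0.123]
button [ -14. -133.  103.] [0.485 0.001 0.103]
stub [ -6.   3. 156.] [0.484 0.136 0.156]
ujoint [-35. 154.  30.] [0.445 0.285 0.03 ]
gear [ -80. -274.   28.] [ 0.43  -0.145  0.028]
collar net [ 17.  -5. 130.] [0.508 0.13  0.13 ]
index [-19.   2. 130.] [0.472 0.134 0.13 ]
collar rib [-16.  25. 130.] [0.473 0.158 0.13 ]
pivot [ 38. -87.  65.] [0.534 0.05  0.065]
pivot s [ 29. -76.  65.] [0.525 0.061 0.065]
```

>>> step_arm(
  targets=[
    [[0,0,1,-0.95,0],[0,0,1,-0.95,0],[0,0,1,-0.95,0],[0,0,1,-0.95,0],[0,0,1,-0.95,0],[0,0,1,-0.95,0],[0,0,1,-0.95,0],[0,0,1,-0.95,0],[0,0,0,0,0],[0,0,0,0,0]],
  ],
)

```text
t: 2.33
tcp_pos: [0.3435, -0.208, 0.2009]
tcp_rot: [0.584, 0.398, 0.581, -0.402]
wrist_force: [-0.5, -0.6, 0.4]
gripper_width: -0.007
```

```bash
cat > mv.py <<'E'
import sys
from geo import *
# usage: mv.py hx hy hz(TCP, head mm) [jawangle deg in head: 0 = jaw z axis along head -y]
def main(hx,hy,hz,psi=None):
    s=readout.state(); q=s['tcp_rot']; M=R.from_quat([q[1],q[2],q[3],q[0]]).as_matrix(); p=s['tcp_pos']
    print('t',round(s['t'],2),'head tcp',toH(p).round(1),'F',s['wrist_force'].round(1),'w',round(s['gripper_width']*85.4,1),'toolx',M[:,0].round(3))
    zh=RH.T@M[:,2]; cur=np.degrees(np.arctan2(zh[0],-zh[1])) # + = ccw from -y
    print('jaw angle from head -y (ccw):',round(cur,1))
    d=W([hx,hy,hz])-p
    print('units now-axes', (M.T@d/.03).round(2))
    if psi is not None:
        turn=-(psi-cur); print('turn units',round(turn/5,2)); M2=M@R.from_euler('x',turn,degrees=True).as_matrix(); print('units after turn',(M2.T@d/.03).round(2))
if __name__=='__main__': main(*map(float,sys.argv[1:]))
E
python3 mv.py -42 -90 200 0
```

```text
t 2.33 head tcp [-170.5 -331.2  200.9] F [-0.5 -0.6  0.4] w -0.6 toolx [ 0.001 -0.007 -1.   ]
jaw angle from head -y (ccw): 17.1
units now-axes [-0.03  6.46 -6.43]
turn units 3.42
units after turn [-0.03  4.28 -8.04]
```

>>> step_arm(
  targets=[
    [[0,0,0,0,0.85],[0,0,0,0,0.85],[0,0,0,0,0.85],[0,0,0,0,0.85],[0,0,0.53,-1,0],[0,0,0.53,-1,0],[0,0,0.53,-1,0],[0,0,0.53,-1,0],[0,0,0.53,-1,0],[0,0,0.53,-1,0]],
  ],
)

```text
t: 3.17
tcp_pos: [0.4306, -0.036, 0.2001]
tcp_rot: [0.509, 0.492, 0.5, -0.498]
wrist_force: [-0.0, -0.2, -0.5]
gripper_width: -0.001
```

```bash
python3 mv.py -42 -90 180 0;  python3 - <<'E'
from h import *
for n in ("scene","top"):
    im=vision.read_camera(n); cv2.imwrite(f"pics/{n}1.png",cv2.cvtColor(im,cv2.COLOR_RGB2BGR))
a=cv2.imread("pics/top1.png")[140:280,150:350]; a=cv2.resize(a,None,fx=3,fy=3,interpolation=cv2.INTER_CUBIC)
b=cv2.imread("pics/scene1.png")[130:290,170:360]; b=cv2.resize(b,None,fx=4,fy=4,interpolation=cv2.INTER_CUBIC)
cv2.imwrite("pics/t1z.png",a);cv2.imwrite("pics/s1z.png",b)
E
```

```text
t 3.17 head tcp [ -71.7 -165.7  200.1] F [-0.  -0.2 -0.5] w -0.1 toolx [ 0.002 -0.014 -1.   ]
jaw angle from head -y (ccw): -2.9
units now-axes [ 0.64  0.86 -2.58]
turn units -0.58
units after turn [ 0.64  0.99 -2.53]
```

View pics/t1z.png

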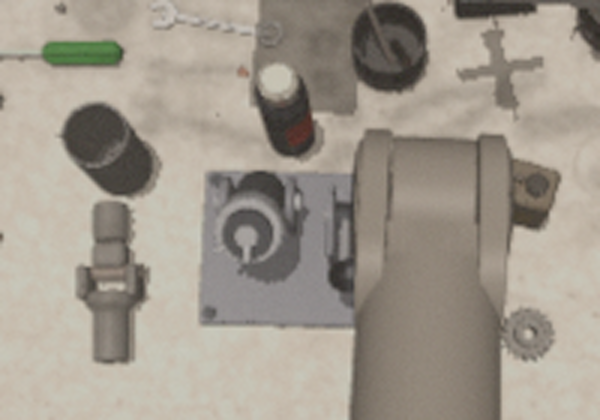

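View pics/s1z.png

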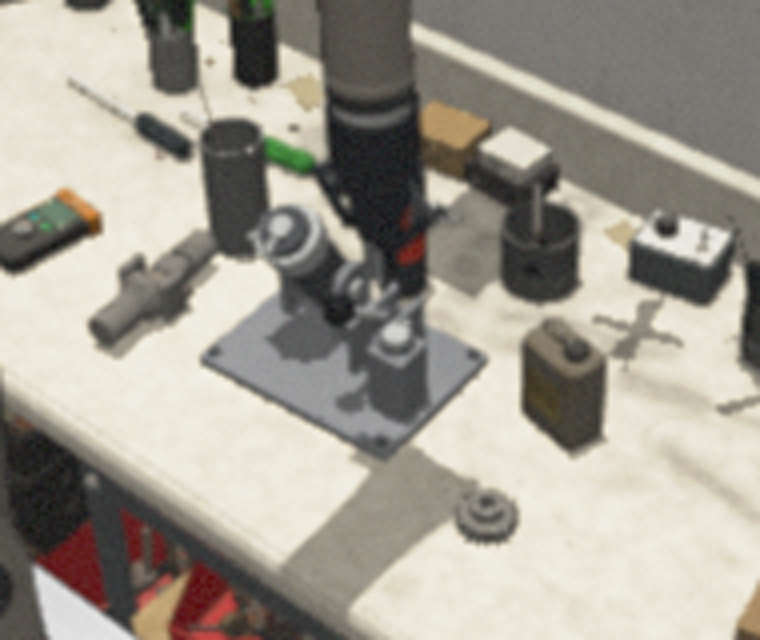

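```bash
cat >> h.py <<'E'
def tri(uvt,uvs):
    def Pm(n):
        i=vision.camera_info(n);T=np.linalg.inv(i['pose']);return np.array(i['K'])@np.diag([1,-1,-1])@T[:3]
    X=cv2.triangulatePoints(Pm('top'),Pm('scene'),np.array(uvt,float).reshape(2,1),np.array(uvs,float).reshape(2,1))[:,0]; return X[:3]/X[3]
E
python3 - <<'E'
from geo import *
zt=lambda u,v:((u+.5)/4-.5+160,(v+.5)/4-.5+160)
zs=lambda u,v:((u+.5)/4-.5+170,(v+.5)/4-.5+130)
print('ball',toH(tri(zt(417,287),zs(340,308))).round(1))
print('button',toH(tri(zt(480,262),zs(398,332))).round(1))
for q in('brake_ball','button_top','collar_center','collar_rib','index_rib'):
    r=nets.place_of(q,'scene'); print(q,[(d['location'],round(float(d['confidence']),2)) for d in r[:3]])
a=cv2.imread("pics/scene1.png")[165:215,215:285]; a=cv2.resize(a,None,fx=10,fy=10,interpolation=cv2.INTER_CUBIC);cv2.imwrite("pics/s1zz.png",a)
a=cv2.imread("pics/top0.png")[195:240,215:290]; a=cv2.resize(a,None,fx=10,fy=10,interpolation=cv2.INTER_CUBIC);cv2.imwrite("pics/t1zz.png",a)
E
```

```text
ball [-35.9 -88.9 125.5]
button [ -12.6 -134.7  103.1]
brake_ball [([206.4, 253.4], 0.42)]
button_top [([210.4, 268.5], 0.38)]
collar_center [([190.0, 242.3], 0.75)]
collar_rib [([190.1, 233.9], 0.67)]
index_rib [([188.1, 231.8], 0.7), ([190.9, 234.2], 0.44)]
```

View pics/s1zz.png

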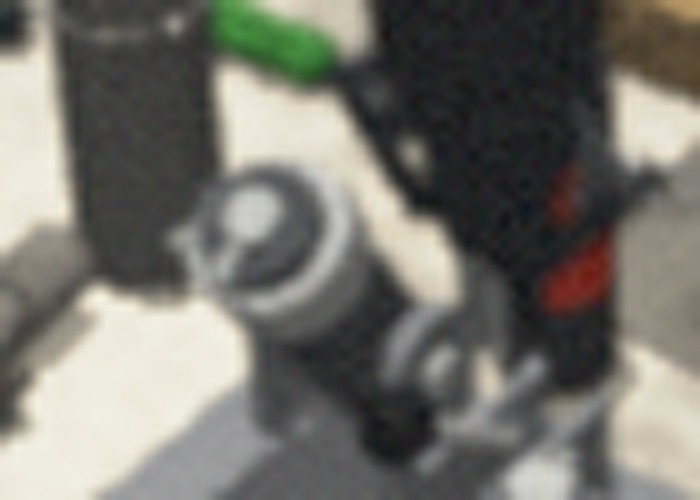

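View pics/t1zz.png

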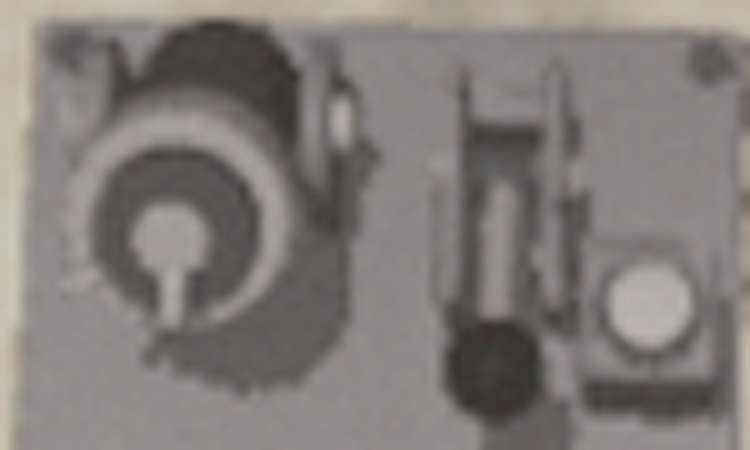

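Run:
```python
from geo import *
zt=lambda u,v:((u+.5)/10-.5+215,(v+.5)/10-.5+195)
zs=lambda u,v:((u+.5)/10-.5+215,(v+.5)/10-.5+165)
for n,a,b in [('stub',(170,235),(250,212)),('indexend',(172,318),(222,272)),('crib',(80,275),(180,240)),('ball',(492,370),(402,425)),('button',(652,303),(545,480)),]:
    print(n,toH(tri(zt(*a),zs(*b))).round(1))
# predict collar given center
for cx,cz in ((9,130),(14,130)):
  ax=np.array([-.5,0,.866]);X=np.array([.866,0,.5]);Y=np.array([0,1,0]);C=np.array([cx,0,cz])
  P={'stub':C+30*ax,'ie':C-24*X+24*ax}
  for an in (-.7,-1.047,-1.396): P['rib%.2f'%an]=C+14*ax+31.5*(-X*np.cos(an)-Y*np.sin(an))
  for k,v in P.items(): t=proj(W(v),'top')[0];s=proj(W(v),'scene')[0];print(cx,k,v.round(0),((t-[215,195]+.5)*10-.5).round(0),((s-[215,165]+.5)*10-.5).round(0))
```

```text
stub [ -5.4   2.2 158.8]
indexend [-25.4   1.5 144.1]
crib [-13.7  30.1 138.1]
ball [-35.8 -88.8 123.2]
button [ -12.3 -134.6  103.3]
9 stub [ -6.   0. 156.] [180. 238.] [253. 221.]
9 ie [-24.   0. 139.] [184. 311.] [225. 283.]
9 rib-0.70 [-19.  20. 130.] [117. 298.] [193. 274.]
9 rib-1.05 [-12.  27. 134.] [ 92. 270.] [190. 248.]
9 rib-1.40 [ -3.  31. 139.] [ 78. 236.] [197. 221.]
14 stub [ -1.   0. 156.] [181. 220.] [262. 214.]
14 ie [-19.   0. 139.] [185. 293.] [234. 276.]
14 rib-0.70 [-14.  20. 130.] [118. 281.] [202. 267.]
14 rib-1.05 [ -7.  27. 134.] [ 92. 253.] [199. 241.]
14 rib-1.40 [  2.  31. 139.] [ 78. 219.] [206. 214.]
```

>>> step_arm(
  targets=[
    [[0,0.4,0.4,-0.85,-0.3],[0,0.4,0.4,-0.85,-0.3],[0,0.3,0.35,-0.85,0],[0,0,0,0,0],[0,0,0,0,0],[0,0,0,0,0],[0,0,0,0,0],[0,0,0,0,0],[0,0,0,0,0],[0,0,0,0,0]],
  ],
)

```text
t: 4.35
tcp_pos: [0.4619, 0.0225, 0.1653]
tcp_rot: [0.516, 0.485, 0.503, -0.496]
wrist_force: [0.2, 0.1, 0.6]
gripper_width: 0.002
```

```bash
python3 mv.py -37 -89 155 0
```

```text
t 4.35 head tcp [ -36.4 -109.4  165.3] F [0.2 0.1 0.6] w 0.2 toolx [ 0.002 -0.024 -1.   ]
jaw angle from head -y (ccw): -1.8
units now-axes [ 0.33 -0.04 -0.69]
turn units -0.36
units after turn [ 0.33 -0.02 -0.69]
```

>>> step_arm(
  targets=[
    [[0,0.1,0,-0.4,-0.2],[0,0.1,0,-0.4,-0.16],[0,0.2,0,0,0],[0,0.4,0,0,0],[0,0.4,-0.08,0,0],[0,0.4,-0.1,0,0],[0,0,0,0,0],[0,0,0,0,0],[0,0,0,0,0],[0,0,0,0,0]],
  ],
)

```text
t: 5.18
tcp_pos: [0.4552, 0.0516, 0.114]
tcp_rot: [0.526, 0.475, 0.513, -0.484]
wrist_force: [0.3, 0.6, 0.6]
gripper_width: -0.002
```

```bash
python3 mv.py -56 -89 79 0
```

```text
t 5.18 head tcp [-41.1 -80.  114. ] F [0.3 0.6 0.6] w -0.1 toolx [ 0.004 -0.022 -1.   ]
jaw angle from head -y (ccw): 0.6
units now-axes [ 1.17 -0.5   0.27]
turn units 0.12
units after turn [ 1.17 -0.5   0.27]
```

```bash
cat > look.py <<'E'
import sys
from h import *
t=sys.argv[1]
im=vision.read_camera("scene")[120:240,190:330]; A=cv2.resize(im,None,fx=5,fy=5,interpolation=cv2.INTER_CUBIC)
cv2.imwrite(f"pics/s{t}.png",cv2.cvtColor(A,cv2.COLOR_RGB2BGR))
if len(sys.argv)>2:
    im=vision.read_camera("top")[180:260,200:310]; A=cv2.resize(im,None,fx=6,fy=6,interpolation=cv2.INTER_CUBIC)
    cv2.imwrite(f"pics/t{t}.png",cv2.cvtColor(A,cv2.COLOR_RGB2BGR))
E
python3 look.py 2
```

```text
(no output)
```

View pics/s2.png

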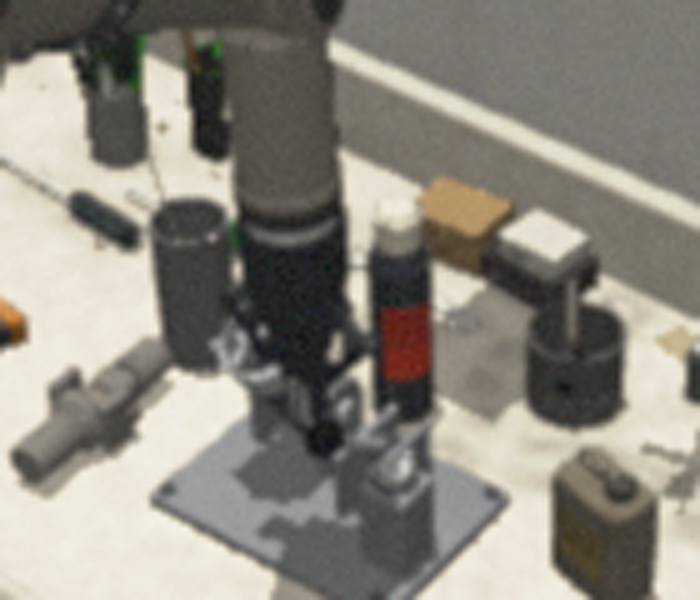

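Run:
```python
from geo import *
s=readout.state(); p=s['tcp_pos']
for z in (0,-.008,.06): 
    u=proj(p-[0,0,-z] if 0 else p+[0,0,z],'scene')[0]; print(z,u,(u-[190,120]+.5)*5-.5)
for b in ((-36,-89,124),(-51,-89,90),(-57,-89,61),(-46,-89,105)): u=proj(W(b),'scene')[0]; print(b,(u-[190,120]+.5)*5-.5)
r=nets.silhouettes('brake_ball','scene'); print([(d['extent'],d['confidence'],d['pixels'].sum()) for d in r[:3]])
```

```text
0 [251.59581501 208.86146599] [309.97907506 446.30732994]
-0.008 [251.7090367  210.52050113] [310.54518351 454.60250567]
0.06 [250.72361474 196.08113306] [305.61807371 382.40566529]
(-36, -89, 124) [323.48812378 437.11410403]
(-51, -89, 90) [312.78638573 483.76097687]
(-57, -89, 61) [309.64106403 517.6999384 ]
(-46, -89, 105) [316.08335511 464.50970528]
[([248.3, 202.8, 272.4, 212.0], 0.58, np.int64(100)), ([181.4, 175.2, 194.7, 196.5], 0.44, np.int64(192))]
```

Run:
```python
from h import *
im=vision.read_camera("scene")[180:225,225:285]
a=cv2.imread("pics/scene1.png")[180:225,225:285]
im=cv2.cvtColor(im,cv2.COLOR_RGB2BGR)
A=cv2.resize(np.vstack([a,im]),None,fx=6,fy=6,interpolation=cv2.INTER_CUBIC)
A=np.clip(A.astype(float)*1.8,0,255).astype(np.uint8)
cv2.imwrite("pics/cmp.png",A)
im=vision.read_camera("top")[180:260,200:310]; A=cv2.resize(im,None,fx=6,fy=6,interpolation=cv2.INTER_CUBIC)
cv2.imwrite("pics/t2.png",cv2.cvtColor(A,cv2.COLOR_RGB2BGR))
```

```text
(no output)
```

View pics/cmp.png

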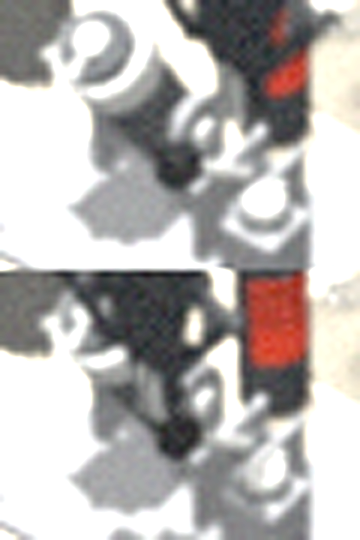

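View pics/t2.png

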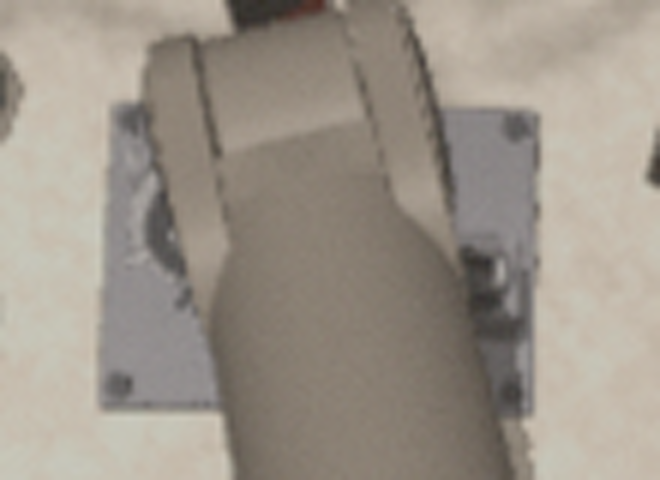

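Run:
```python
from h import *
def mk(im,p,off,f,name):
    A=cv2.resize(im,None,fx=f,fy=f,interpolation=cv2.INTER_CUBIC);A=np.clip(A.astype(float)*2,0,255).astype(np.uint8)
    for dz in (0,.05,.1):
        u=proj(np.array(p)+[0,0,dz],'scene')[0]; c=tuple(int(v) for v in (u-off+.5)*f); cv2.circle(A,c,3,(0,255,0),1)
    cv2.imwrite(name,A)
a=cv2.imread("pics/scene1.png")[110:220,210:310]
mk(a,[.4306,-.036,.2001],[210,110],5,'pics/m1.png')
a=cv2.cvtColor(vision.read_camera("scene"),cv2.COLOR_RGB2BGR)[130:230,210:310]
mk(a,readout.state()['tcp_pos'],[210,130],5,'pics/m2.png')
cv2.imwrite('pics/m.png',np.hstack([cv2.imread('pics/m1.png')[:500],cv2.imread('pics/m2.png')])[:,:])
```

```text
(no output)
```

View pics/m1.png

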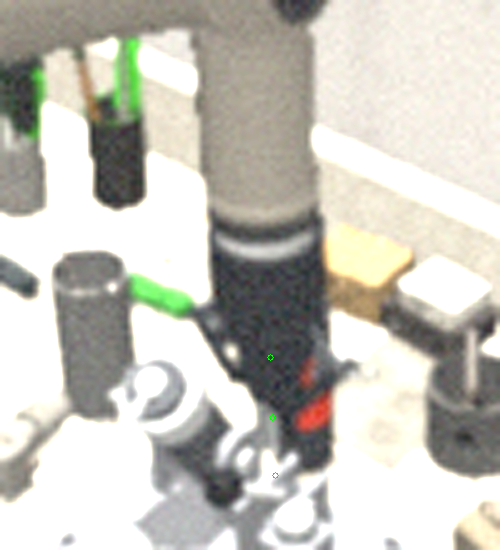

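View pics/m2.png

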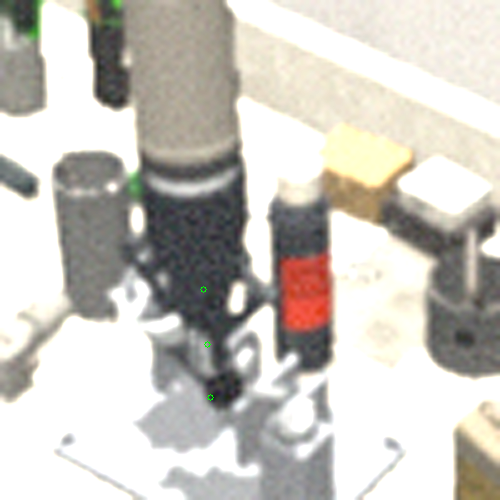

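>>> step_arm(
  targets=[
    [[0,-0.5,0,0,0],[0,-0.5,0,0,0],[0,-0.6,0,0,0],[0,0,0.1,0.3,0],[0,0,0,0,0],[0,0,0,0,0],[0,0,0,0,0],[0,0,0,0,0],[0,0,0,0,0],[0,0,0,0,0]],
  ],
)

```text
t: 6.27
tcp_pos: [0.4571, 0.0415, 0.1613]
tcp_rot: [0.524, 0.474, 0.513, -0.486]
wrist_force: [-0.1, 1.0, 1.3]
gripper_width: 0.001
```

```bash
python3 mv.py -38 -89 150 0
python3 - <<'E'
from h import *
def mk(im,p,off,f,name):
    A=cv2.resize(im,None,fx=f,fy=f,interpolation=cv2.INTER_CUBIC);A=np.clip(A.astype(float)*2.5,0,255).astype(np.uint8)
    for dz in (-.008,0,.05,):
        u=proj(np.array(p)+[0,0,dz],'scene')[0]; c=tuple(int(v) for v in (u-off+.5)*f); cv2.circle(A,c,3,(0,255,0),1)
    cv2.imwrite(name,A)
a=cv2.cvtColor(vision.read_camera("scene"),cv2.COLOR_RGB2BGR)
cv2.imwrite('pics/scene3.png',a)
mk(a[155:225,215:295],readout.state()['tcp_pos'],[215,155],8,'pics/m3.png')
E
```

```text
t 6.27 head tcp [-39.9 -90.1 161.3] F [-0.1  1.   1.3] w 0.1 toolx [-0.001 -0.023 -1.   ]
jaw angle from head -y (ccw): 0.5
units now-axes [ 0.38  0.07 -0.05]
turn units 0.09
units after turn [ 0.38  0.06 -0.05]
```

View pics/m3.png

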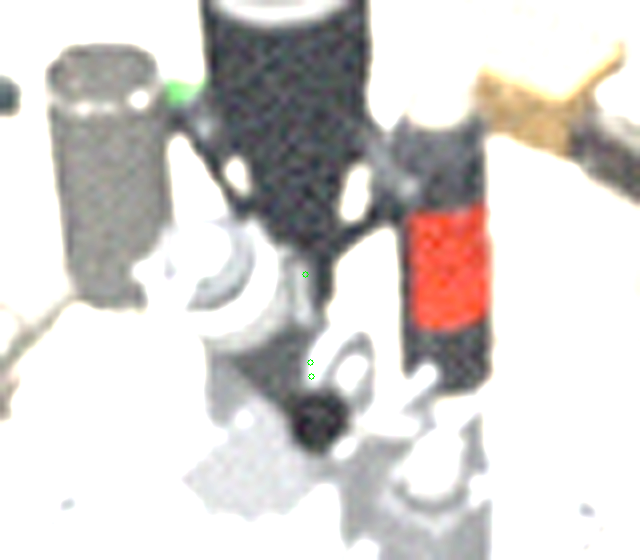

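Run:
```python
from h import *
a=cv2.imread('pics/scene0.png')
A=cv2.resize(a[250:350,300:400],None,fx=6,fy=6,interpolation=cv2.INTER_CUBIC);A=np.clip(A.astype(float)*2,0,255).astype(np.uint8)
for dz in (-.008,0,.011):
    for k in (-.0425,0,.0425):
        u=proj(np.array([.200,-.5115,.202])+[k*.364,-k*.931,dz],'scene')[0]; print(u); c=tuple(int(v) for v in (u-[300,250]+.5)*6); cv2.circle(A,c,3,(0,255,0),1)
cv2.imwrite('pics/m0.png',A)
```

```text
[327.77459421 324.14940265]
[343.76233019 328.51423058]
[360.0310349  332.95576605]
[327.94565483 322.34765959]
[344.00430318 326.71567664]
[360.34640261 331.16079353]
[328.18328188 319.84478717]
[344.34046751 324.21701056]
[360.78457153 328.66687565]
```

View pics/m0.png

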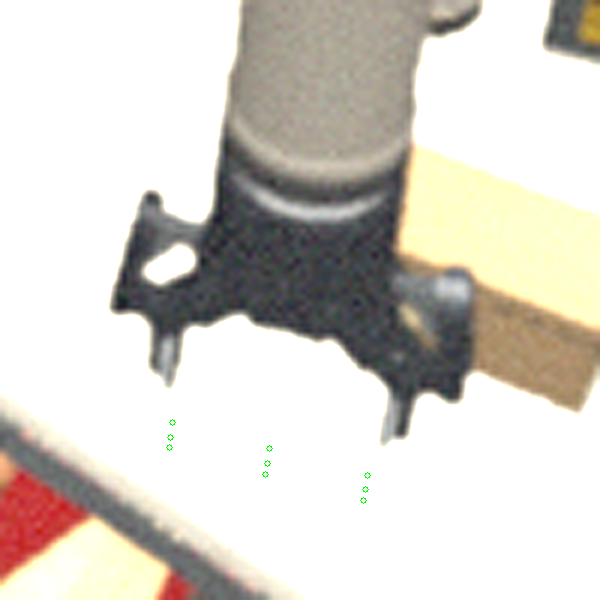

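>>> step_arm(
  targets=[
    [[0,0.45,0,0,0],[0,0.45,0,0,0],[0,0.45,0,0,0],[0,0.3,0,0,0],[0,0.3,-0.05,0,0],[0,0.3,-0.1,0,0],[0,0.2,-0.1,0,0],[0,0,0,0,0],[0,0,0,0,0],[0,0,0,0,0]],
  ],
)

```text
t: 7.15
tcp_pos: [0.4426, 0.0403, 0.0858]
tcp_rot: [0.522, 0.47, 0.517, -0.49]
wrist_force: [-1.1, -0.3, 4.0]
gripper_width: 0.0
```

```bash
python3 mv.py -57 -89 47 0; python3 look.py 4
```

```text
t 7.15 head tcp [-54.4 -90.4  85.8] F [-1.1 -0.3  4. ] w 0.0 toolx [-0.014 -0.025 -1.   ]
jaw angle from head -y (ccw): 0.6
units now-axes [ 1.29 -0.06 -0.08]
turn units 0.12
units after turn [ 1.29 -0.07 -0.08]
```

View pics/s4.png

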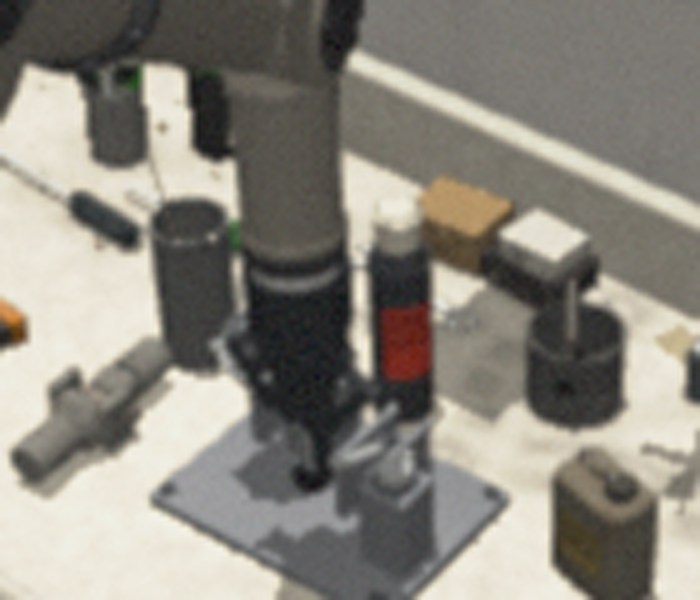

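>>> step_arm(
  targets=[
    [[0,0.3,-0.05,0,0],[0,0.3,-0.02,0,0],[0,0.3,0,0,0],[0,0.3,0,0,0],[0,0.15,0,0,0],[0,0,0,0,0],[0,0,0,0,0],[0,0,0,0,0],[0,0,0,0,0],[0,0,0,0,0]],
  ],
)

```text
t: 8.03
tcp_pos: [0.4379, 0.0397, 0.0479]
tcp_rot: [0.521, 0.469, 0.518, -0.491]
wrist_force: [-2.3, -0.5, 2.9]
gripper_width: -0.002
```

```bash
python3 mv.py -57 -89 43 0; python3 look.py 5
```

```text
t 8.03 head tcp [-59.2 -90.6  47.9] F [-2.3 -0.5  2.9] w -0.2 toolx [-0.019 -0.027 -0.999]
jaw angle from head -y (ccw): 0.5
units now-axes [ 0.16  0.08 -0.06]
turn units 0.11
units after turn [ 0.16  0.08 -0.06]
```

View pics/s5.png

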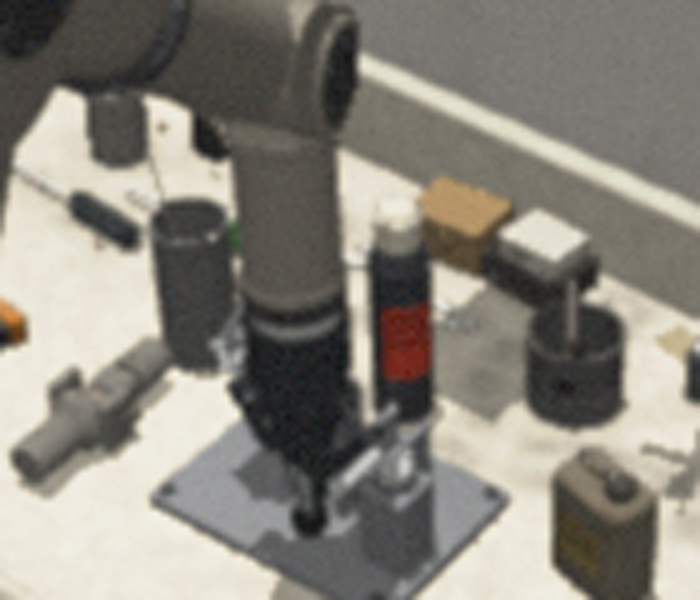

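>>> step_arm(
  targets=[
    [[0,0.15,0,0,0],[0,0.12,0,0,0],[0,0.1,0,0,0],[0,0,0,0,0],[0,0,0,0,0],[0,0,0,0,0],[0,0,0,0,0],[0,0,0,0,0],[0,0,0,0,0],[0,0,0,0,0]],
  ],
)

```text
t: 8.92
tcp_pos: [0.4381, 0.0397, 0.038]
tcp_rot: [0.521, 0.468, 0.517, -0.492]
wrist_force: [-2.3, -0.2, 6.3]
gripper_width: 0.002
```

>>> step_arm(
  targets=[
    [[0,-0.5,0,0,0],[0,-1,0,0,0],[0,-1,0,0,0],[0,-1,0,0,0],[0,-1,0,0,0],[0,-1,0,0,0],[0,-0.3,0,0,0],[0,0,0,0,0],[0,0,0,0,0],[0,0,0,0,0]],
  ],
)

```text
t: 9.75
tcp_pos: [0.4483, 0.0435, 0.2141]
tcp_rot: [0.524, 0.472, 0.514, -0.488]
wrist_force: [-0.9, -0.5, -0.8]
gripper_width: 0.003
```

```bash
python3 mv.py 9 1 190 0; python3 look.py 6
```

```text
t 9.75 head tcp [-48.5 -87.6 214.1] F [-0.9 -0.5 -0.8] w 0.2 toolx [-0.005 -0.026 -1.   ]
jaw angle from head -y (ccw): 0.5
units now-axes [ 0.71  1.95 -2.96]
turn units 0.11
units after turn [ 0.71  1.92 -2.97]
```

View pics/s6.png

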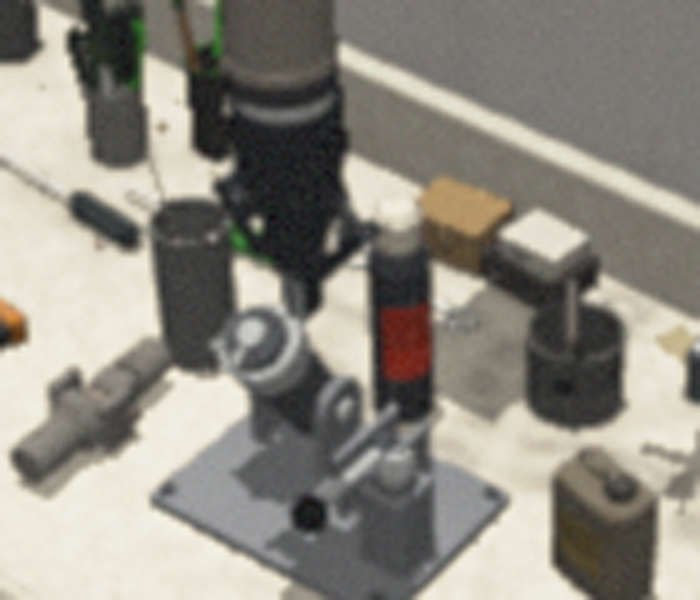

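>>> step_arm(
  targets=[
    [[85,0.2,0.5,-0.75,0],[85,0.2,0.5,-0.75,0],[85,0.2,0.5,-0.75,0],[85,0,0.4,-0.6,0],[85,0,0,0,0.85],[85,0,0,0,0.85],[85,0,0,0,0.85],[85,0,0,0,0.85],[85,0,0,0,0.85],[85,0,0,0,0.85]],
  ],
)

```text
t: 10.63
tcp_pos: [0.4899, 0.1316, 0.1701]
tcp_rot: [-0.396, -0.568, -0.392, 0.606]
wrist_force: [-0.1, -0.9, -0.2]
gripper_width: 0.996
```

>>> step_arm(
  targets=[
    [[85,0,0,0,0],[85,0,0,0,0],[85,0,0,0,0],[85,0,0,0,0],[85,0,0,0,0],[85,0,0,0,0],[85,0,0,0,0],[85,0,0,0,0],[85,0,0,0,0],[85,0,0,0,0]],
  ],
)

```text
t: 11.47
tcp_pos: [0.4866, 0.1301, 0.1642]
tcp_rot: [-0.396, -0.563, -0.396, 0.608]
wrist_force: [-0.1, -0.3, -0.7]
gripper_width: 0.998
```

```bash
python3 mv.py 9 1 95 -25; python3 look.py 7 t
```

```text
t 11.47 head tcp [ -4.4  -3.8 164.2] F [-0.1 -0.3 -0.7] w 85.3 toolx [-0.052 -0.036 -0.998]
jaw angle from head -y (ccw): -25.8
units now-axes [ 2.27  0.41 -0.46]
turn units -0.16
units after turn [ 2.27  0.42 -0.45]
```

View pics/s7.png

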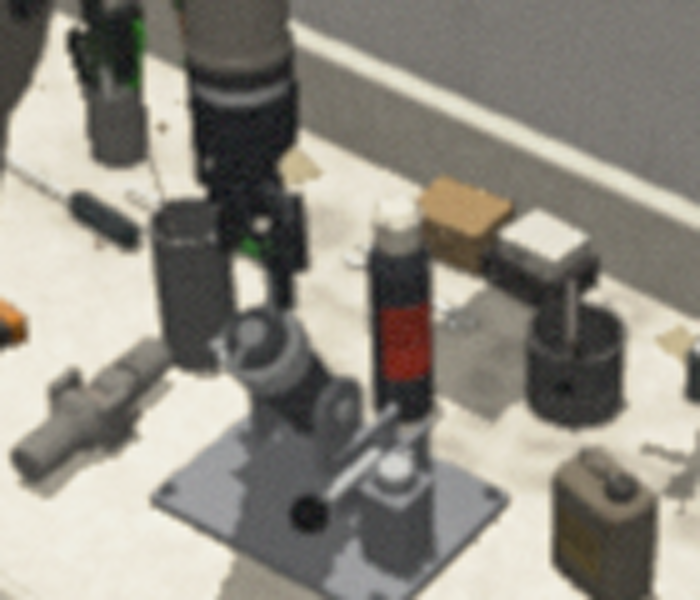

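View pics/t7.png

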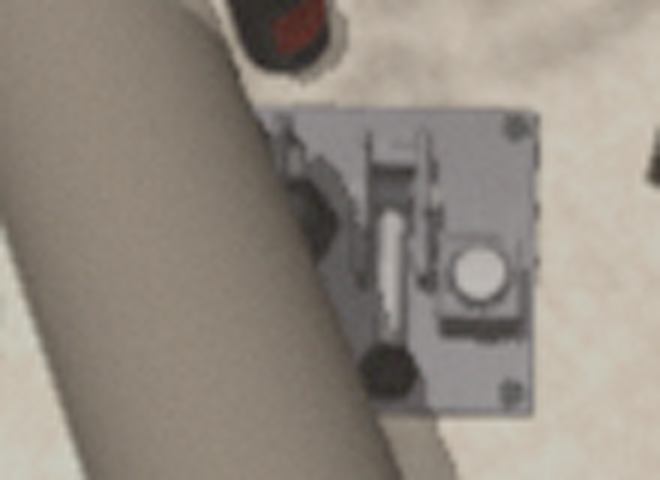

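Run:
```python
from geo import *
s=readout.state(); q=s['tcp_rot']; M=R.from_quat([q[1],q[2],q[3],q[0]]).as_matrix(); p=s['tcp_pos']
for off in (0,.036):
  for k in (-.0427,0,.0427):
    u=proj(p+M@[-off,0,k],'scene')[0]; print(off,k,toH(p+M@[-off,0,k]).round(0),((u-[190,120]+.5)*5-.5).round(0))
```

```text
0 -0.0427 [ 14.  35. 162.] [232. 298.]
0 0 [ -4.  -4. 164.] [256. 327.]
0 0.0427 [-23. -42. 166.] [281. 358.]
0.036 -0.0427 [ 16.  36. 198.] [229. 257.]
0.036 0 [ -2.  -3. 200.] [253. 286.]
0.036 0.0427 [-21. -41. 202.] [278. 316.]
```

```bash
python3 mv.py 6.5 -1 164 -25;python3 mv.py 6.5 -1 81 -25
```

```text
t 11.57 head tcp [ -4.4  -3.8 164.2] F [-0.3 -0.2  0.3] w 85.2 toolx [-0.052 -0.036 -0.998]
jaw angle from head -y (ccw): -25.8
units now-axes [-0.02  0.29 -0.24]
turn units -0.16
units after turn [-0.02  0.29 -0.24]
t 11.57 head tcp [ -4.4  -3.8 164.2] F [-0.3 -0.2  0.3] w 85.2 toolx [-0.052 -0.036 -0.998]
jaw angle from head -y (ccw): -25.8
units now-axes [ 2.75  0.38 -0.39]
turn units -0.16
units after turn [ 2.75  0.39 -0.38]
```

>>> step_arm(
  targets=[
    [[85,0,0.2,-0.2,0],[85,0,0.15,-0.12,0],[85,0.3,0.02,-0.02,0],[85,0.4,0.02,-0.02,0],[85,0.4,0,0,0],[85,0.4,0,0,0],[85,0.4,0,0,0],[85,0.3,0,0,0],[85,0,0,0,0],[85,0,0,0,0]],
  ],
)

```text
t: 12.4
tcp_pos: [0.5012, 0.135, 0.0908]
tcp_rot: [-0.396, -0.563, -0.396, 0.608]
wrist_force: [-0.6, -0.4, -0.2]
gripper_width: 0.997
```

```bash
python3 mv.py 6.5 -1 81 -25; python3 look.py 8
```

```text
t 12.4 head tcp [10.6  0.1 90.8] F [-0.6 -0.4 -0.2] w 85.1 toolx [-0.052 -0.034 -0.998]
jaw angle from head -y (ccw): -25.8
units now-axes [ 0.33 -0.09  0.08]
turn units -0.15
units after turn [ 0.33 -0.09  0.07]
```

View pics/s8.png

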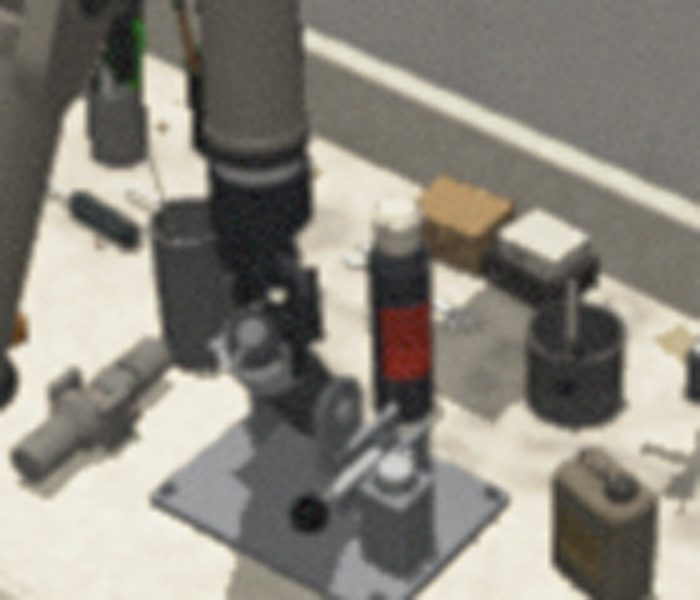

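>>> step_arm(
  targets=[
    [[85,0.2,-0.05,0.04,0],[85,0.13,-0.04,0.03,0],[60,0,0,0,0],[55,0,0,0,0],[50,0,0,0,0],[50,0,0,0,0],[50,0,0,0,0],[50,0,0,0,0],[50,0,0,0,0],[50,0,0,0,0]],
  ],
  squeeze=30,
)

```text
t: 13.28
tcp_pos: [0.4984, 0.1338, 0.0828]
tcp_rot: [-0.396, -0.565, -0.395, 0.606]
wrist_force: [0.2, -0.4, -1.7]
gripper_width: 0.773
```

```bash
python3 mv.py 6.5 -1 81 -25; python3 look.py 9
python3 - <<'E'
from h import *
print(readout.state()['moment'].round(2))
E
```

```text
t 13.28 head tcp [ 7.7 -0.9 82.8] F [ 0.2 -0.4 -1.7] w 66.0 toolx [-0.048 -0.034 -0.998]
jaw angle from head -y (ccw): -25.8
units now-axes [ 0.06 -0.03  0.02]
turn units -0.16
units after turn [ 0.06 -0.03  0.02]
[-0.02 -0.05  0.04]
```

View pics/s9.png

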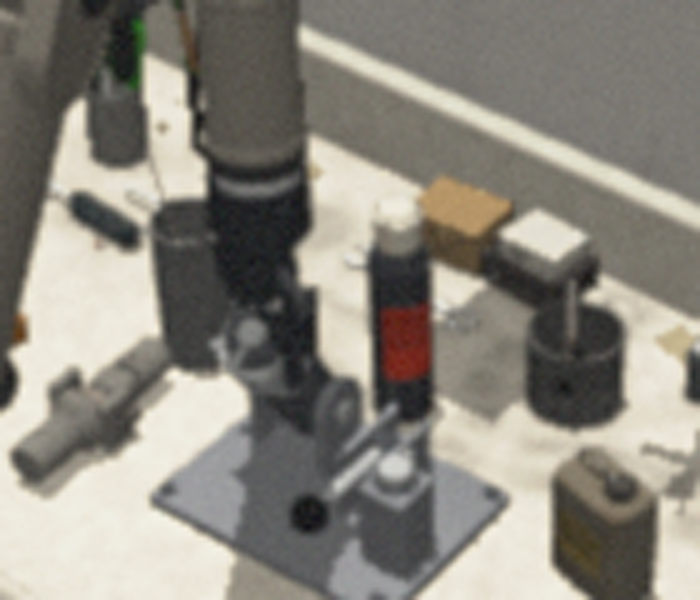

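>>> step_arm(
  targets=[
    [[50,0,0,0,-0.7],[50,0,0,0,-0.8],[50,0,0,0,-0.8],[50,0,0,0,-0.8],[50,0,0,0,-0.8],[50,0,0,0,-0.8],[50,0,0,0,-0.8],[50,0,0,0,-0.8],[50,0,0,0,-0.8],[50,0,0,0,0]],
  ],
)

```text
t: 14.17
tcp_pos: [0.5029, 0.1368, 0.0796]
tcp_rot: [0.553, 0.418, 0.564, -0.45]
wrist_force: [-2.3, 3.3, 0.6]
gripper_width: 0.737
```

```bash
python3 mv.py 6.5 -1 81 25; python3 look.py 10 t
python3 - <<'E'
from h import *
print(readout.state()['moment'].round(2))
E
```

```text
t 14.17 head tcp [12.3  1.7 79.6] F [-2.3  3.3  0.6] w 62.9 toolx [-0.041 -0.027 -0.999]
jaw angle from head -y (ccw): 10.3
units now-axes [-0.03 -0.21  0.05]
turn units -2.93
units after turn [-0.03 -0.22  0.  ]
[-1.14 -0.6  -1.26]
```

View pics/s10.png

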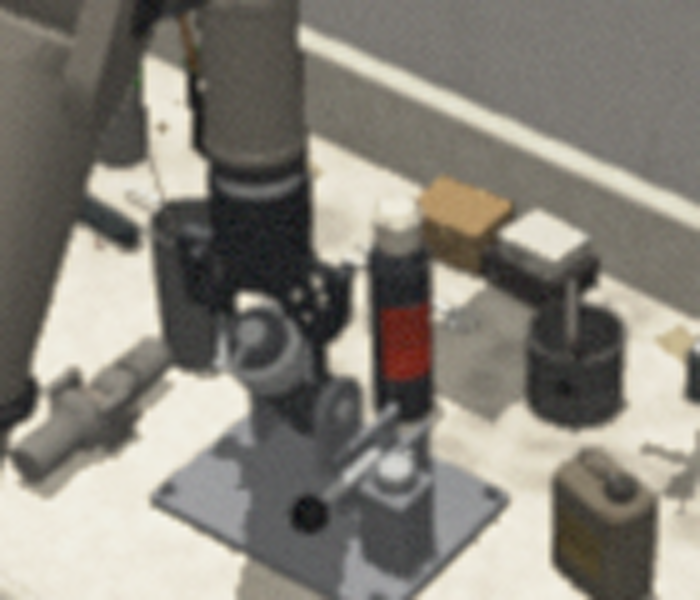

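View pics/t10.png

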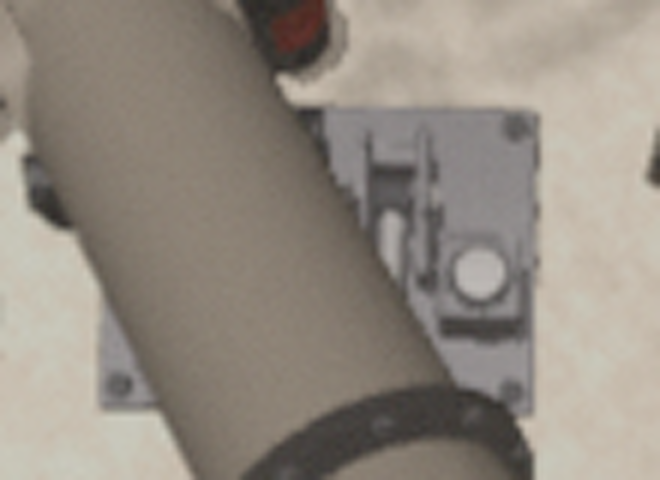

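```bash
cat > nose.py <<'E'
import sys
from geo import *
t=sys.argv[1]
im=cv2.cvtColor(vision.read_camera("scene"),cv2.COLOR_RGB2BGR)[172:212,220:265]
A=cv2.resize(im,None,fx=14,fy=14,interpolation=cv2.INTER_CUBIC);A=np.clip(A.astype(float)*1.5,0,255).astype(np.uint8)
ax=np.array([-.5,0,.866]);X=np.array([.866,0,.5]);Y=np.array([0,1,0]);C=np.array([8,2,131])
for an,c in ((-1.047,(0,0,255)),(-.698,(0,128,255)),(-.349,(0,255,255)),(0,(0,255,0)),(.349,(255,0,0))):
    v=C+16*ax+30*(-X*np.cos(an)-Y*np.sin(an)); u=proj(W(v),'scene')[0]; cv2.circle(A,tuple(int(k) for k in (u-[220,172]+.5)*14),4,c,1)
cv2.imwrite(f'pics/n{t}.png',A)
E
python3 nose.py 10
```

```text
(no output)
```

View pics/n10.png

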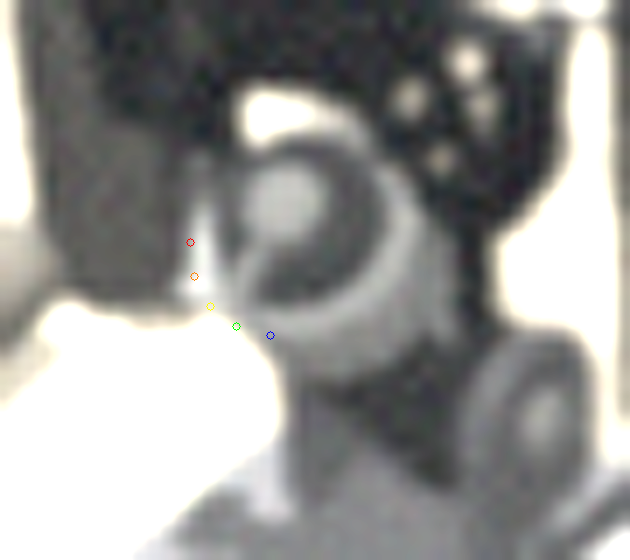

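Run:
```python
from h import *
r=nets.place_of('collar_rib','scene'); print([(d['location'],((np.array(d['location'][::-1])-[220,172]+.5)*14).round(),round(float(d['confidence']),2)) for d in r[:3]])
r=nets.place_of('index_rib','scene'); print([(d['location'],((np.array(d['location'][::-1])-[220,172]+.5)*14).round(),round(float(d['confidence']),2)) for d in r[:3]])
```

```text
[([193.5, 236.8], array([242., 308.]), 0.67), ([210.1, 267.7], array([675., 540.]), 0.64)]
[]
```

>>> step_arm(
  targets=[
    [[50,0,0,0,-0.8],[50,0,0,0,-0.8],[50,0,0,0,-0.8],[50,0,0,0,-0.8],[50,0,0,0,0],[50,0,0,0,0],[50,0,0,0,0],[50,0,0,0,0],[50,0,0,0,0],[50,0,0,0,0]],
  ],
)

```text
t: 15.25
tcp_pos: [0.5056, 0.1398, 0.0769]
tcp_rot: [0.608, 0.342, 0.616, -0.368]
wrist_force: [-2.4, 5.0, -3.9]
gripper_width: 0.741
```

```bash
python3 mv.py 6.5 -1 81 25; python3 nose.py 11
python3 - <<'E'
from h import *
print(readout.state()['moment'].round(2))
r=nets.place_of('collar_rib','scene'); print([(d['location'],((np.array(d['location'][::-1])-[220,172]+.5)*14).round(),round(float(d['confidence']),2)) for d in r[:3]])
E
```

```text
t 15.25 head tcp [15.3  4.6 76.9] F [-2.4  5.  -3.9] w 63.3 toolx [-0.028 -0.026 -0.999]
jaw angle from head -y (ccw): 25.8
units now-axes [-0.12 -0.35  0.04]
turn units 0.17
units after turn [-0.12 -0.35  0.05]
[-1.64 -1.22 -1.68]
[([196.0, 236.2], array([234., 343.]), 0.55)]
```

View pics/n11.png

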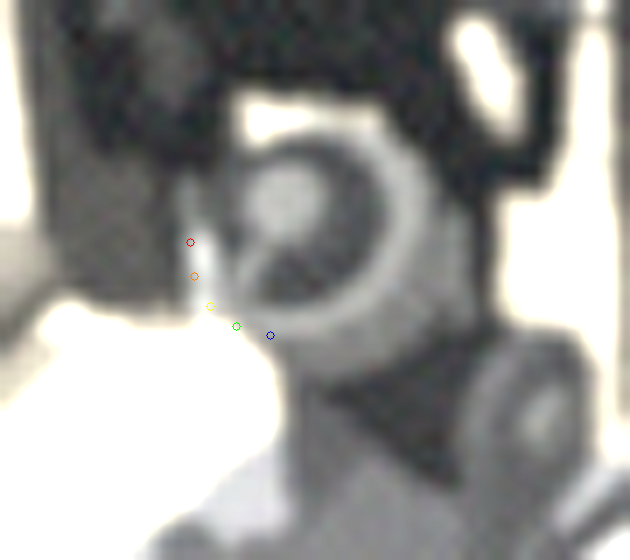

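>>> step_arm(
  targets=[
    [[85,0,0,0,0],[85,0,0,0,0],[85,0,0,0,0],[85,0,0,0,0],[85,0,-0.15,0,0],[85,0,-0.15,0,0],[85,0,0,0,0],[85,0,0,0,0],[85,0,0,0,0],[85,0,0,0,0]],
  ],
)

```text
t: 16.18
tcp_pos: [0.4976, 0.1345, 0.0787]
tcp_rot: [0.609, 0.34, 0.616, -0.365]
wrist_force: [1.0, -0.5, 0.3]
gripper_width: 0.994
```

```bash
cat > nose2.py <<'E'
import sys
from geo import *
t=sys.argv[1]
im=cv2.cvtColor(vision.read_camera("scene"),cv2.COLOR_RGB2BGR)[172:212,220:265]
im=(255*(im/255.)**.8).astype(np.uint8)
A=cv2.resize(im,None,fx=14,fy=14,interpolation=cv2.INTER_CUBIC)
cv2.imwrite(f'pics/n{t}.png',A)
a=cv2.imread("pics/scene3.png")[172:212,220:265]; cv2.imwrite('pics/n3.png',cv2.resize(a,None,fx=14,fy=14,interpolation=cv2.INTER_CUBIC))
E
python3 nose2.py 12; python3 mv.py 9 1 81 -26
```

```text
t 16.23 head tcp [ 7.  -0.2 78.7] F [ 0.7 -1.  -0.2] w 85.2 toolx [-0.026 -0.026 -0.999]
jaw angle from head -y (ccw): 26.2
units now-axes [-0.08  0.08 -0.01]
turn units 10.44
units after turn [-0.08  0.04 -0.06]
```

View pics/n12.png

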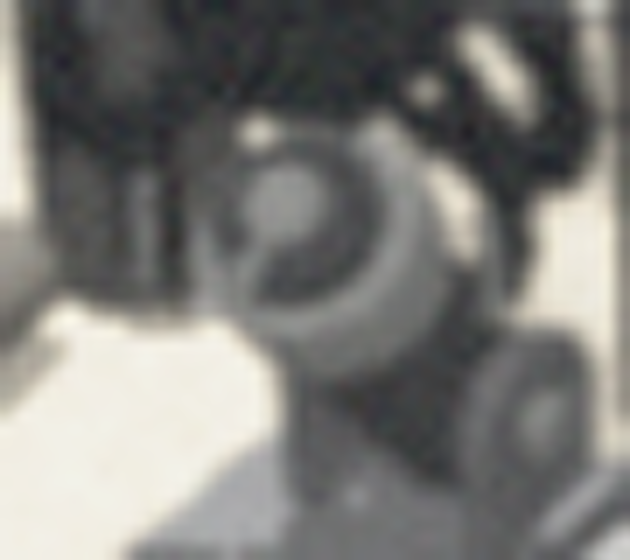

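View pics/n3.png

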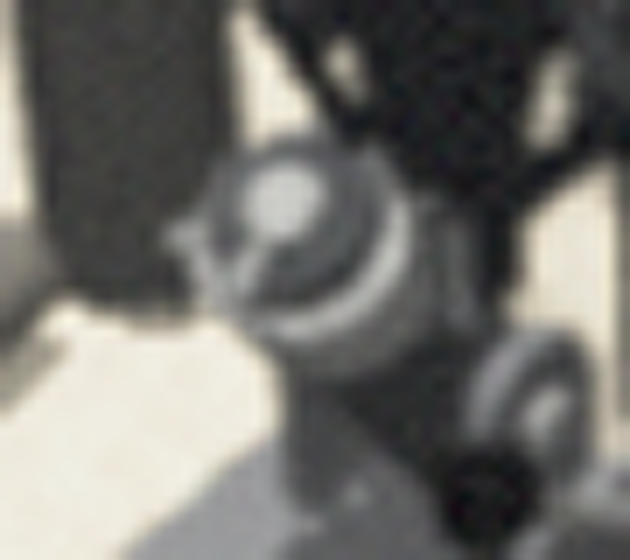

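Run:
```python
from geo import *
b=cv2.cvtColor(vision.read_camera("scene"),cv2.COLOR_RGB2BGR)
for i in range(3): b=b*1.0+0 if i==0 else b+cv2.cvtColor(vision.read_camera("scene"),cv2.COLOR_RGB2BGR)
b/=3
a=cv2.imread("pics/scene3.png").astype(float)
def z(x):return np.clip(cv2.resize(x[180:204,225:250],None,fx=14,fy=14,interpolation=cv2.INTER_CUBIC),0,255)
A=np.hstack([z(a),z(b)])
A=np.clip((A-60)*255/190,0,255)
cv2.imwrite('pics/cmp2.png',A)
r=nets.silhouettes('collar_rib','scene'); print([(d['extent'],d['confidence'],d['pixels'].sum()) for d in r[:3]])
r=nets.place_of('collar_rib','scene'); print([(d['location'],round(float(d['confidence']),2)) for d in r[:3]])
ax=np.array([-.5,0,.866]);X=np.array([.866,0,.5]);Y=np.array([0,1,0]);C=np.array([8,2,131])
for an in (-1.047,-.698,-.349,0):
    v=C+16*ax+31*(-X*np.cos(an)-Y*np.sin(an)); u=proj(W(v),'scene')[0];print(an,u)
```

```text
[]
[([197.3, 236.3], 0.62)]
-1.047 [232.88363741 188.83334926]
-0.698 [233.1507782  191.39207862]
-0.349 [234.32668648 193.55343847]
0 [236.27728588 195.05310227][ WARN:0@4.776] global loadsave.cpp:1063 imwrite_ Unsupported depth image for selected encoder is fallbacked to CV_8U.
```

View pics/cmp2.png

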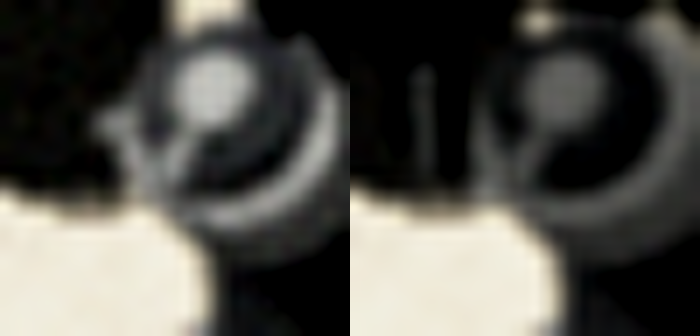

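>>> step_arm(
  targets=[
    [[85,-0.5,0,0,0],[85,-1,0,0,0],[85,-1,0,0,0],[85,-1,0,0,0],[85,-0.7,0,0,0],[85,0,0,0.6,0],[85,0,-0.4,0.9,0],[85,0,-0.4,0.9,0],[85,0,-0.4,0.9,0],[85,0,-0.4,0.9,0]],
  ],
)

```text
t: 17.32
tcp_pos: [0.5228, 0.0134, 0.214]
tcp_rot: [0.612, 0.335, 0.622, -0.356]
wrist_force: [0.9, -0.5, 0.5]
gripper_width: 0.995
```

```bash
python3 mv.py -14 -134 190 0
python3 - <<'E'
from geo import *
b=cv2.cvtColor(vision.read_camera("scene"),cv2.COLOR_RGB2BGR);t=cv2.cvtColor(vision.read_camera("top"),cv2.COLOR_RGB2BGR)
z=lambda x:cv2.resize(x,None,fx=10,fy=10,interpolation=cv2.INTER_CUBIC)
cv2.imwrite('pics/c13.png',np.hstack([z(b[175:215,220:260]),z(t[200:240,215:255])]))
for n in('scene','top'):
  r=nets.place_of('collar_rib',n); print([(d['location'],round(float(d['confidence']),2)) for d in r[:3]])
ax=np.array([-.5,0,.866]);X=np.array([.866,0,.5]);Y=np.array([0,1,0]);C=np.array([8,2,131])
for an in (-1.047,-.698,-.349,0,.349):
    v=C+16*ax+31*(-X*np.cos(an)-Y*np.sin(an)); u=proj(W(v),'scene')[0];v=proj(W(v),'top')[0];print(an,u.round(1),((u-[220,175]+.5)*10).round(),((v-[215,200]+.5)*10+[400,0]).round())
E
```

```text
t 17.32 head tcp [  23.7 -122.7  214. ] F [ 0.9 -0.5  0.5] w 85.0 toolx [-0.026 -0.019 -0.999]
jaw angle from head -y (ccw): 27.6
units now-axes [ 0.84 -1.26 -0.25]
turn units 5.52
units after turn [ 0.84 -1.23  0.36]
[([191.9, 234.3], 0.48)]
[([229.6, 230.1], 0.75)]
-1.047 [232.9 188.8] [134. 143.] [485. 225.]
-0.698 [233.2 191.4] [137. 169.] [510. 253.]
-0.349 [234.3 193.6] [148. 191.] [543. 271.]
0 [236.3 195.1] [168. 206.] [581. 277.]
0.349 [238.8 195.7] [193. 212.] [618. 272.]
```

View pics/c13.png

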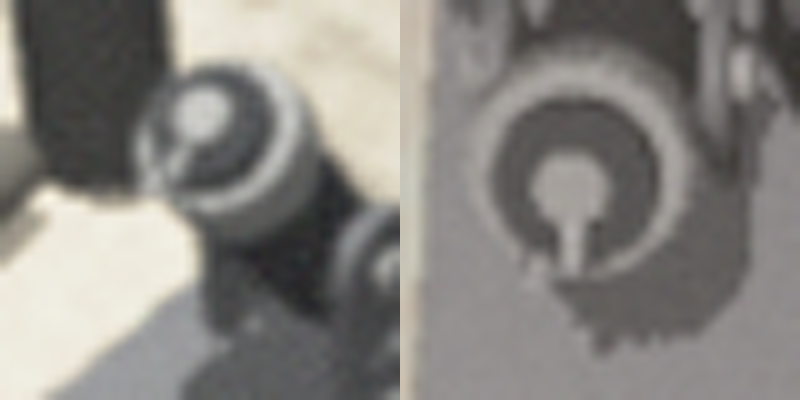

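```bash
python3 mv.py 7 0 170 -12
```

```text
t 17.52 head tcp [  23.5 -123.   213.3] F [-0.8  0.3  0. ] w 85.0 toolx [-0.027 -0.019 -0.999]
jaw angle from head -y (ccw): 27.4
units now-axes [ 1.39  1.44 -3.9 ]
turn units 7.87
units after turn [ 1.39 -1.36 -3.93]
```

>>> step_arm(
  targets=[
    [[85,0,0,-0.5,0.98],[85,0,0,-0.52,0.98],[85,0,0,-0.52,0.98],[85,0,0,-0.52,0.98],[85,0,0,-0.52,0.98],[85,0,0,-0.52,0.98],[85,0.5,0,-0.52,0.98],[85,0.5,0,-0.5,0.98],[85,0,0,0,0],[85,0,0,0,0]],
  ],
)

```text
t: 18.35
tcp_pos: [0.4853, 0.1552, 0.1826]
tcp_rot: [-0.459, -0.525, -0.468, 0.543]
wrist_force: [0.1, 0.2, 1.1]
gripper_width: 0.993
```

```bash
python3 mv.py 7 0 170 -12;python3 mv.py 7 0 80 -12
```

```text
t 18.35 head tcp [ -3.9  21.3 182.6] F [0.1 0.2 1.1] w 84.8 toolx [-0.027 -0.008 -1.   ]
jaw angle from head -y (ccw): -12.0
units now-axes [0.41 0.51 0.61]
turn units -0.01
units after turn [0.41 0.51 0.61]
t 18.35 head tcp [ -3.9  21.3 182.6] F [0.1 0.2 1.1] w 84.8 toolx [-0.027 -0.008 -1.   ]
jaw angle from head -y (ccw): -12.0
units now-axes [3.41 0.59 0.58]
turn units -0.01
units after turn [3.41 0.59 0.58]
```

>>> step_arm(
  targets=[
    [[85,0,0.25,0.25,0],[85,0,0.25,0.25,0],[85,0,0.05,0.05,0],[85,0.3,0,0,0],[85,0.4,0,0,0],[85,0.4,0,0,0],[85,0.4,0,0,0],[85,0.4,0,0,0],[85,0,0,0,0],[85,0,0,0,0]],
  ],
)

```text
t: 19.18
tcp_pos: [0.5041, 0.1252, 0.1243]
tcp_rot: [-0.459, -0.528, -0.464, 0.544]
wrist_force: [0.2, -0.4, 0.8]
gripper_width: 0.994
```

```bash
python3 mv.py 7 0 80 -12
```

```text
t 19.18 head tcp [ 12.8  -9.9 124.3] F [ 0.2 -0.4  0.8] w 84.9 toolx [-0.021 -0.01  -1.   ]
jaw angle from head -y (ccw): -12.5
units now-axes [ 1.48 -0.23 -0.3 ]
turn units -0.1
units after turn [ 1.48 -0.23 -0.3 ]
```

>>> step_arm(
  targets=[
    [[85,0,-0.1,-0.14,0],[85,0,-0.08,-0.1,0],[85,0,0,0,0],[85,0,0,0,0],[85,0.2,0,0,0],[85,0.3,0,0,0],[85,0.3,0,0,0],[85,0.2,0,0,0],[85,0,0,0,0],[85,0,0,0,0]],
  ],
)

```text
t: 20.02
tcp_pos: [0.5005, 0.1335, 0.0934]
tcp_rot: [-0.46, -0.529, -0.463, 0.543]
wrist_force: [-0.0, 0.3, -0.3]
gripper_width: 0.996
```

```bash
python3 mv.py 7.5 0 80 -12
```

```text
t 20.02 head tcp [ 9.8 -1.4 93.4] F [-0.   0.3 -0.3] w 85.1 toolx [-0.017 -0.009 -1.   ]
jaw angle from head -y (ccw): -12.6
units now-axes [ 0.45 -0.08 -0.03]
turn units -0.11
units after turn [ 0.45 -0.08 -0.03]
```

Good; lower the last 12 mm and grip.

>>> step_arm(
  targets=[
    [[85,0.2,-0.05,-0.02,0],[85,0.18,0,0,0],[60,0,0,0,0],[50,0,0,0,0],[50,0,0,0,0],[50,0,0,0,0],[50,0,0,0,0],[50,0,0,0,0],[50,0,0,0,0],[50,0,0,0,0]],
  ],
  squeeze=30,
)

```text
t: 20.85
tcp_pos: [0.499, 0.136, 0.0815]
tcp_rot: [-0.46, -0.53, -0.464, 0.541]
wrist_force: [-0.0, -1.1, -0.6]
gripper_width: 0.755
```

>>> step_arm(
  targets=[
    [[50,0,0,0,-0.6],[50,0,0,0,-0.6],[50,0,0,0,-0.6],[50,0,0,0,-0.6],[50,0,0,0,-0.6],[50,0,0,0,-0.6],[50,0,0,0,-0.6],[50,0,0,0,-0.6],[50,0,0,0,0],[50,0,0,0,0]],
  ],
)

```text
t: 21.68
tcp_pos: [0.4995, 0.1369, 0.0815]
tcp_rot: [0.559, 0.424, 0.565, -0.434]
wrist_force: [-0.2, 3.2, -1.0]
gripper_width: 0.743
```

```bash
python3 mv.py 7.5 0 80 12
```

```text
t 21.68 head tcp [ 9.   2.  81.5] F [-0.2  3.2 -1. ] w 63.5 toolx [-0.015 -0.007 -1.   ]
jaw angle from head -y (ccw): 11.4
units now-axes [ 0.05 -0.06  0.06]
turn units -0.13
units after turn [ 0.05 -0.06  0.06]
```

>>> step_arm(
  targets=[
    [[85,0,0,0,0],[85,0,0,0,0],[85,0,0,0,0],[85,0,0,0,0],[85,-0.5,0,0,0],[85,-1,0,0,0],[85,-1,0,0,0],[85,-1,0,0,0],[85,-0.8,0,0,0],[85,0,0,0,0]],
  ],
)

```text
t: 22.52
tcp_pos: [0.5003, 0.1364, 0.2141]
tcp_rot: [0.558, 0.422, 0.566, -0.435]
wrist_force: [1.0, 0.1, -0.8]
gripper_width: 0.995
```

>>> step_arm(
  targets=[
    [[85,0,0,0.6,0],[85,0,-0.3,0.9,0],[40,0,-0.3,0.9,0],[0,0,-0.3,0.9,0],[0,0,-0.2,0.7,0],[0,0,0,0,0],[0,0,0,0,0],[0,0,0,0,0],[0,0,0,0,0],[0,0,0,0,0]],
  ],
)

```text
t: 23.35
tcp_pos: [0.5013, 0.012, 0.2152]
tcp_rot: [0.561, 0.422, 0.568, -0.43]
wrist_force: [0.2, 0.6, 0.2]
gripper_width: 0.003
```

```bash
python3 mv.py -13 -134 190 0
python3 - <<'E'
from geo import *
b=cv2.cvtColor(vision.read_camera("scene"),cv2.COLOR_RGB2BGR);t=cv2.cvtColor(vision.read_camera("top"),cv2.COLOR_RGB2BGR)
z=lambda x:cv2.resize(x,None,fx=10,fy=10,interpolation=cv2.INTER_CUBIC)
cv2.imwrite('pics/c14.png',np.hstack([z(b[175:215,220:260]),z(t[200:240,215:255])]))
cv2.imwrite('pics/f14.png',b)
for n in('scene','top'):
  r=nets.place_of('collar_rib',n); print([(d['location'],round(float(d['confidence']),2)) for d in r[:3]])
E
```

```text
t 23.35 head tcp [   2.1 -122.6  215.2] F [0.2 0.6 0.2] w 0.3 toolx [-0.015 -0.003 -1.   ]
jaw angle from head -y (ccw): 11.9
units now-axes [ 0.85 -0.56  0.27]
turn units 2.38
units after turn [ 0.85 -0.49  0.38]
[([223.9, 252.5], 0.74), ([196.0, 237.3], 0.49)]
[]
```

View pics/c14.png

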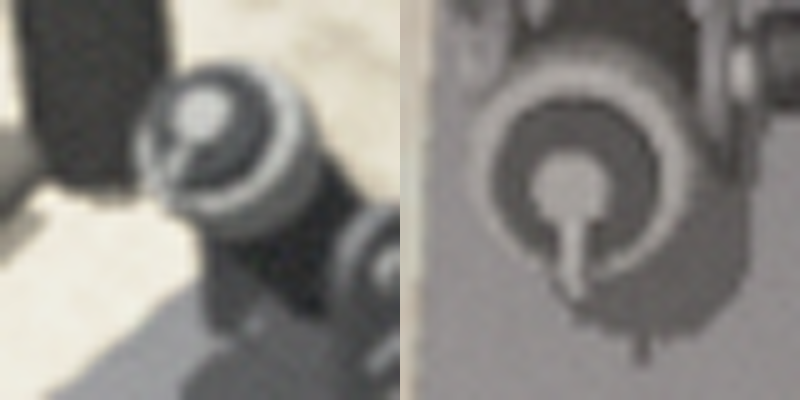

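View pics/f14.png

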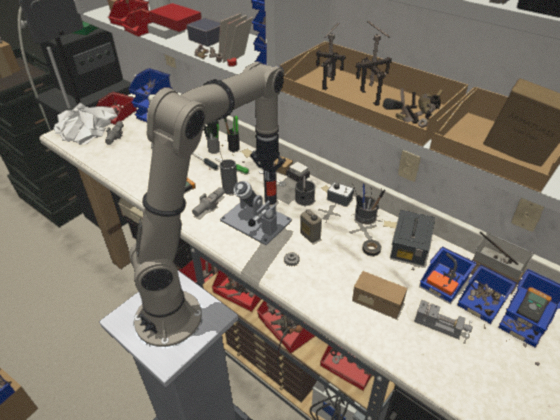

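>>> step_arm(
  targets=[
    [[0,0.5,-0.2,0.1,0],[0,0.9,-0.18,0.09,0],[0,0.9,-0.08,0.04,0],[0,0.7,0,0,0],[0,0.3,0,0,0],[0,0,0,0,0],[0,0,0,0,0],[0,0,0,0,0],[0,0,0,0,0],[0,0,0,0,0]],
  ],
)

```text
t: 24.38
tcp_pos: [0.4942, 0.0054, 0.1188]
tcp_rot: [0.566, 0.423, 0.566, -0.425]
wrist_force: [-0.5, -0.4, 0.5]
gripper_width: 0.002
```

```bash
python3 mv.py -13 -134.5 78; python3 look.py 15
python3 - <<'E'
from geo import *
for z in (0,.023):
    u=proj(readout.state()['tcp_pos']+[0,0,z],'scene')[0];print(((u-[190,120]+.5)*5))
E
```

```text
t 24.38 head tcp [  -5.4 -128.8  118.8] F [-0.5 -0.4  0.5] w 0.2 toolx [-0.001 -0.002 -1.   ]
jaw angle from head -y (ccw): 12.3
units now-axes [ 1.36 -0.29  0.13]
[394.54990697 440.69320052]
[393.66073498 416.44391565]
```

View pics/s15.png

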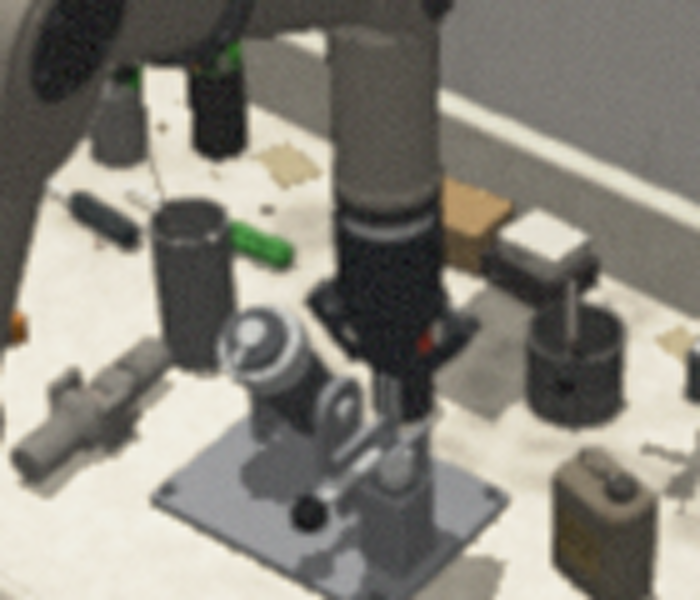

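>>> step_arm(
  targets=[
    [[0,0,-0.14,0.06,0],[0,0,-0.1,0.05,0],[0,0.2,0,0,0],[0,0.3,0,0,0],[0,0.3,0,0,0],[0,0.2,0,0,0],[0,0,0,0,0],[0,0,0,0,0],[0,0,0,0,0],[0,0,0,0,0]],
  ],
)

```text
t: 25.27
tcp_pos: [0.4881, -0.0005, 0.0863]
tcp_rot: [0.566, 0.424, 0.565, -0.425]
wrist_force: [0.7, 0.5, -0.4]
gripper_width: -0.002
```

```bash
python3 mv.py -13 -134.5 74
```

```text
t 25.27 head tcp [ -11.9 -134.2   86.3] F [ 0.7  0.5 -0.4] w -0.1 toolx [ 0.    -0.002 -1.   ]
jaw angle from head -y (ccw): 12.3
units now-axes [ 0.41 -0.04  0.  ]
```

>>> step_arm(
  targets=[
    [[0,0.12,0,0,0],[0,0.12,0,0,0],[0,0.1,0,0,0],[0,0.1,0,0,0],[0,0,0,0,0],[0,0,0,0,0],[0,0,0,0,0],[0,0,0,0,0],[0,0,0,0,0],[0,0,0,0,0]],
  ],
)

```text
t: 26.1
tcp_pos: [0.4896, -0.0003, 0.0736]
tcp_rot: [0.567, 0.424, 0.564, -0.424]
wrist_force: [0.2, -0.5, 0.6]
gripper_width: -0.001
```

```bash
python3 mv.py -13 -134.5 74; python3 look.py 16
```

```text
t 26.1 head tcp [ -10.3 -134.2   73.6] F [ 0.2 -0.5  0.6] w -0.1 toolx [ 0.003 -0.003 -1.   ]
jaw angle from head -y (ccw): 12.3
units now-axes [-0.01 -0.09 -0.01]
```

View pics/s16.png

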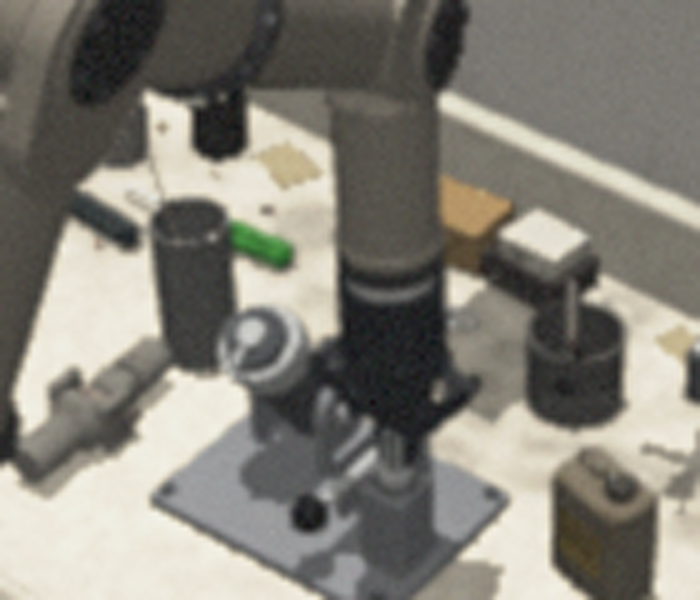

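>>> step_arm(
  targets=[
    [[0,0.12,-0.05,0,0],[0,0.1,0,0,0],[0,0.1,0,0,0],[0,0.1,0,0,0],[0,0,0,0,0],[0,0,0,0,0],[0,0,0,0,0],[0,0,0,0,0],[0,0,0,0,0],[0,0,0,0,0]],
  ],
)

```text
t: 26.98
tcp_pos: [0.4895, -0.0007, 0.0692]
tcp_rot: [0.569, 0.423, 0.562, -0.425]
wrist_force: [-0.4, -0.5, 3.1]
gripper_width: 0.002
```

```bash
python3 mv.py -13 -134.5 74; python3 look.py 17
```

```text
t 26.98 head tcp [ -10.5 -134.5   69.2] F [-0.4 -0.5  3.1] w 0.2 toolx [ 0.006 -0.009 -1.   ]
jaw angle from head -y (ccw): 12.3
units now-axes [-0.16 -0.08 -0.02]
```

View pics/s17.png

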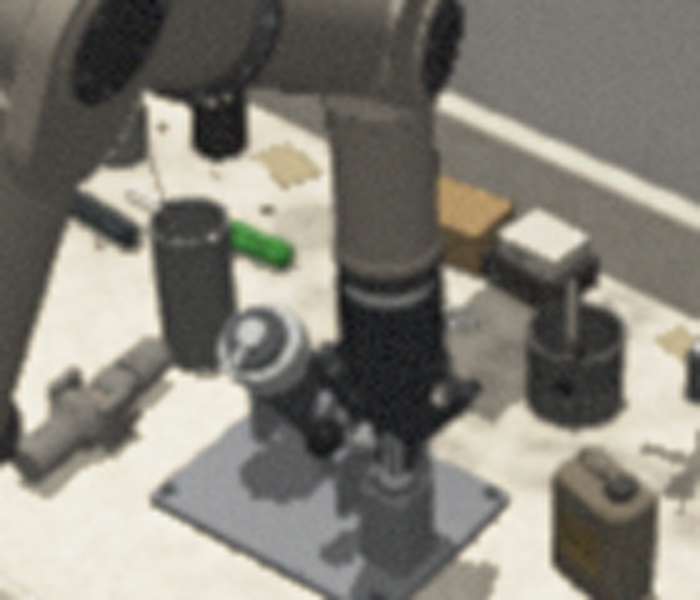

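>>> step_arm(
  targets=[
    [[0,-0.5,0,0,0],[0,-1,0,0,0],[0,-1,0,0,0],[0,-1,0,0,0],[0,-1,0,0,0],[0,-1,0,0,0],[0,0,0,0.7,0],[0,0,0,0.9,0],[0,0,0,0.9,0],[0,0,0,0.6,0]],
  ],
)

```text
t: 27.87
tcp_pos: [0.5129, -0.0852, 0.2362]
tcp_rot: [0.569, 0.419, 0.568, -0.422]
wrist_force: [0.2, -1.4, -0.6]
gripper_width: -0.001
```

>>> step_arm(
  targets=[
    [[0,0,0,0,0],[0,0,0,0,0],[0,0,0,0,0],[0,0,0,0,0],[0,0,0,0,0],[0,0,0,0,0],[0,0,0,0,0],[0,0,0,0,0],[0,0,0,0,0],[0,0,0,0,0]],
  ],
)

```text
t: 28.7
tcp_pos: [0.5113, -0.0836, 0.2328]
tcp_rot: [0.567, 0.418, 0.571, -0.422]
wrist_force: [-0.8, -0.3, -0.4]
gripper_width: 0.001
```

```bash
python3 mv.py -13 -134.5 74; python3 look.py 18 t
python3 - <<'E'
from geo import *
t=cv2.imread('pics/t18.png'); s=cv2.imread('pics/s18.png')
cv2.imwrite('pics/f18.png',np.hstack([s[150:550,100:500],cv2.resize(t[90:330,90:330],(400,400))]))
E
```

```text
t 28.7 head tcp [   5.5 -218.7  232.8] F [-0.8 -0.3 -0.4] w 0.1 toolx [-0.008 -0.002 -1.   ]
jaw angle from head -y (ccw): 13.2
units now-axes [ 5.29  0.08 -2.87]
```

View pics/f18.png

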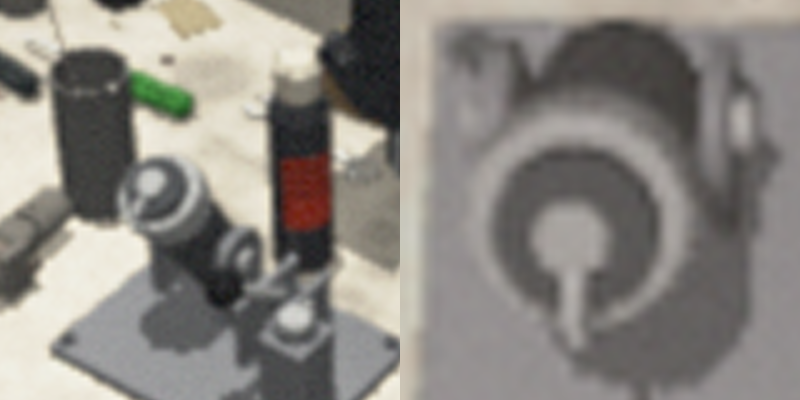

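```bash
python3 -c "
from station import job
print(job.hand_in())"
```

```text
the job is handed in; nothing more can be done
None
```

I pushed the brake lever to its last notch, turned the collar to the index mark and let it go. Then I pressed the release button and handed the job in at about 28.7 s of the 51 s allowed. The hand-in gave no verdict.

**How the collar was turned:** The moves only allow a turn about the tool's own axis, so I could not tilt the tool along the barrel. I kept it vertical and took the collar across the head's y direction in two grips. The first moved the rib about 40° and the second the last 20°.

**Last checks:**
- **Collar:** in the top picture after release, the collar's rib and the index rib form one straight line. The trained network could not confirm this: from the top camera it found no collar rib, and in the scene picture its best hit was elsewhere, with only its second near the mark.
- **Lever:** the pictures showed it down and holding by itself through the collar work. It is now up: the ball is back within 1 pixel of where it started.
- **Button:** it looks up in the last picture.
- **Robot:** the gripper is well clear, and the wrist force is under 1 N.
- **Bystanders:** I saw no sign that any of them moved, but only by eye; I did not measure their final positions.

**Disagreement:** The fingertips sat about 25–30 mm higher than the stated tool offset, both in the pictures and on contact. My first push on the lever stopped short because of this. I corrected for it from then on, and it did not affect the result.

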